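# Stow clean sample cups on the purge stand

### The arm

A 6-joint arm with a two-finger parallel gripper is mounted at the origin on a cart in front of the work surface, level with it; the furniture and walls round the work are solid. World frame = base frame: x ahead of the robot, y to its left, z up, the work surface at z = 0. Lengths are in m, angles in rad, forces in N, time in s.
With the tool pointing down it reaches from about 0.225 to 0.875 m from the base axis. Payload 3.4 kg.
Tool frame: the origin (TCP) lies at the very end of the fingers, on their centre line; the grasp point (between the pads) lies 19 mm behind it (robot.grasp_offset is the distance from the TCP to the grasp point, in m); z points along the fingers, y is the direction in which the jaws open and shut (so a half turn about z gives the same grasp; the last joint's range is limited). The gripper opens to 85 mm and grips with 20 to 120 N. Pads are 22 mm wide; open, the fingers measure 114 mm over their backs; the gripper's body (76 mm by 85 mm) begins 54 mm behind the grasp point. The pads swing forward as they close: fully open they stand 13 mm farther back than shut.
Start: joints at [1.203, 0.276, 1.505, -0, 1.361, -0.121], TCP at [0.14, 0.558, 0.231] pointing down, gripper open.
Joint ranges: [-2.89, 2.89], [-0.75, 2.08], [0.22, 2.7], [-1.18, 4.32], [0.11, 2.71], [-2.7, 2.7]. Speed limits (rad/s): [2.57, 2.57, 3.14, 3.14, 3.14, 3.14].

### API

Orientations are given as a unit quaternion [x, y, z, w].
In Python, from station import robot gives the robot as it stands. The module is installed in compiled form; this text tells all that it offers.
- The arm moves only by the shell command python3 -m crank 'ROWS'. ROWS is JSON, a list of rows, each a list of 7 numbers: the shift along the tool's x, y, z in cm, then the turn, a rotation vector about the tool's x, y, z in degrees, then the finger opening in cm, from 0 to 8.54. A call has 1 to 12 rows; each row is the pose to reach, as a shift and turn from the pose commanded when the call began, along the tool's axes at that moment; what a row does not reach only later rows make up. A row lasts 1/10 s, in which the tool goes at most 50 mm and 8.59 degrees, less where a joint would pass 70% of its speed; a pose out of reach is approached as far as the arm can. A call with a gripper value outside its range is refused whole. The fingers move at their own pace and stop on an object; the grip force is fixed at half the most. Time passes only in rows, so rows that repeat a pose let the fingers close. It gives the time, the measured TCP pose, the force and the opening at its end, in the units of the state.
- robot.state(): the state, without advancing time (a new reading comes with each control period).
- robot.grab_frame(name): name is "scene" or "side" or "wrist"; returns a dict with "image" (480x640x3 uint8, red, green, blue), "fx", "fy", "cx", "cy" (pixels), "R" (3x3) and "t" (3): a world point X has camera coordinates R X + t. Camera axes: x right, y down, z forward; pixel columns grow to the right and rows downward; lengths in m; the calibration is good to about 2 mm. The wrist camera is an equidistant fisheye: a pixel r from the principal point sees the ray r / f radians off the axis. A picture is of the moment at which its call begins. There is no depth.
- robot.finish_job(): hands the job in, once; it reports no verdict.
The state is a dict: "time": time; "joints": joint angles; "joint_vel": joint speeds; "effort": joint torques, N m; "ee_pos": TCP position; "tool_rot": TCP orientation; "wrist_force": force on the tool from outside, world axes, zero at the start; "wrist_torque": the same for the moment, N m; "gripper_width": opening from 0.0 (shut) to 1.0 (fully open).
Only numpy, scipy, OpenCV 4.12 (cv2) and the standard library are available. Lean on these libraries where they do the work, as an engineer would, in place of code of your own. Each camera call takes 0.05 s, during which the arm holds its last target.

### The job

First turn the purge stand's air lever back to the idle end of its travel, against the stop. Then, with the air idle, nest all the clean steel cups from the worktop, upright and in any order, into one stack on the cup that is bolted to the stand. When every cup is fully seated in the stack, turn the lever until it points along the set-pointer, and leave it there; do not shift the pointer or knock over the reagent bottles behind.

Things in the scene. Friction and masses are not known exactly. Their poses are not given: they have to be found in the camera images.
- stack_seat (a point): centre of the underside of the bottom cup, bolted to the purge stand (fixed grey plate 260 x 120 mm), 16 mm above the worktop. Same shape as the loose cups: its rim is 52 mm above this point; each further cup sits 28 mm above the one below. x = the stand's long axis, pointing away from the lever end; y = the stand's left; z up.
- spindle (a point): the lever's vertical axis on the same stand, 155 mm from stack_seat along the stand's -x; the point is 50 mm above the worktop, at the top of the valve block. A white quadrant plate (radius 91 mm) with ticks every 0.25 rad, the first at idle, lies round it 50 mm above the worktop; stop pins rise to 68 mm.
- air_lever (a joint): angle of the horizontal air lever about its vertical axis, rad. 0 = idle, the lever points to the stand's +y (left) against its stop; it grows anticlockwise seen from above (at 1.57 it points to the stand's -x), to 2.0. Turns stiffly (friction about 0.12 N m) and stays where it is left.
- lever_knob (a point): middle of the upright black knob at the lever's end: a cylinder 18 mm across and 34 mm high on a thin neck, 70 mm from the axis, middle 91 mm above the worktop (top 108 mm, lower end 74 mm; the arm below reaches up to 66 mm). Its x axis points outward along the lever.
- set_pointer (a joint): angle of the thin dark pointer under the lever, about the same axis and counted the same way as air_lever (rad): the angle the lever is to be set to. It stays where it is.
- pointer_flag (a point): the small dark upright flag (12 mm wide, 12 mm high, top 63 mm above the worktop) at the pointer's outer end, 90 mm from the axis; the point is 56 mm above the worktop. Its x axis points outward along the pointer.
- cup_1_mid (a point): loose steel stacking cup (may be absent: None), 50 g, open, upright, 52 mm high: tapered foot 24 mm high (38 mm wide at the bottom, 48 mm at its top) under a round band 56 mm wide, 28 mm high, wall 2.5 mm. Point: on its axis half-way up, 26 mm above its underside; z = its axis, up. A foot enters the mouth (51 mm) of the cup below with 1.5 mm play; the shoulder under the band rests on that rim.
- cup_2_mid (a point): loose steel stacking cup (may be absent: None), 50 g, open, upright, 52 mm high: tapered foot 24 mm high (38 mm wide at the bottom, 48 mm at its top) under a round band 56 mm wide, 28 mm high, wall 2.5 mm. Point: on its axis half-way up, 26 mm above its underside; z = its axis, up. A foot enters the mouth (51 mm) of the cup below with 1.5 mm play; the shoulder under the band rests on that rim.
- cup_3_mid (a point): loose steel stacking cup (may be absent: None), 50 g, open, upright, 52 mm high: tapered foot 24 mm high (38 mm wide at the bottom, 48 mm at its top) under a round band 56 mm wide, 28 mm high, wall 2.5 mm. Point: on its axis half-way up, 26 mm above its underside; z = its axis, up. A foot enters the mouth (51 mm) of the cup below with 1.5 mm play; the shoulder under the band rests on that rim.
- cup_4_mid (a point): loose steel stacking cup (may be absent: None), 50 g, open, upright, 52 mm high: tapered foot 24 mm high (38 mm wide at the bottom, 48 mm at its top) under a round band 56 mm wide, 28 mm high, wall 2.5 mm. Point: on its axis half-way up, 26 mm above its underside; z = its axis, up. A foot enters the mouth (51 mm) of the cup below with 1.5 mm play; the shoulder under the band rests on that rim.
- cup_5_mid (a point): loose steel stacking cup (may be absent: None), 50 g, open, upright, 52 mm high: tapered foot 24 mm high (38 mm wide at the bottom, 48 mm at its top) under a round band 56 mm wide, 28 mm high, wall 2.5 mm. Point: on its axis half-way up, 26 mm above its underside; z = its axis, up. A foot enters the mouth (51 mm) of the cup below with 1.5 mm play; the shoulder under the band rests on that rim.
- cup_6_mid (a point): loose steel stacking cup (may be absent: None), 50 g, open, upright, 52 mm high: tapered foot 24 mm high (38 mm wide at the bottom, 48 mm at its top) under a round band 56 mm wide, 28 mm high, wall 2.5 mm. Point: on its axis half-way up, 26 mm above its underside; z = its axis, up. A foot enters the mouth (51 mm) of the cup below with 1.5 mm play; the shoulder under the band rests on that rim.
- timer: bystander: a flat white bench timer 58 x 72 x 18 mm, loose; origin under its centre. It may stay where it is.
- marker_pen: bystander among the cups: a black marker pen 131 mm long, 14 mm thick, loose, lying flat; origin under its centre. It may be pushed.
- tall_reagent: bystander: reagent bottle 62 mm across, 146 mm high, loose, behind the work; origin under its centre, z up.
- small_reagent: bystander: reagent bottle 48 mm across, 105 mm high, loose, behind the work; origin under its centre, z up.
Things that resemble listed ones, but are neither listed nor needed, are in the scene too. Leave any yellow look-alike of the part that bears cup_1_mid alone.

How it is judged:
By the outcome, as a careful person would: the job done as asked, in the order asked, and still so for the second after the job is handed in, with the robot touching nothing.
Of cup_1, cup_2, cup_3, cup_4, cup_5, cup_6 only 4 to 6 are there at a start; the rules pass over those that are not, and their reading is None.
At some moment in a run one of cup_1, cup_2, cup_3, cup_4, cup_5, cup_6 may be knocked a few centimetres aside while the robot is not near it.
It also fails if it takes over 208 s, if anything falls off the work surface, if the arm or the gripper's body presses on something with over 40 N, if the wrist force passes 120 N, or if a joint passes its speed limit or range.

## Working session

There is one attempt and no reset: what is moved stays moved. The work goes in short steps, Python scripts to look and compute and a shell command to move; the robot and the scene stay as the last step left them, time stands still between calls to the robot, and variables do not carry over. Pictures are saved under pics/ and viewed, and the job is handed in when it is done.

```bash
mkdir -p pics; ls
python3 - <<'E'
from station import robot
import cv2
print(robot.state()); print(robot.grasp_offset)
for n in ["scene","side","wrist"]:
    f=robot.grab_frame(n); cv2.imwrite(f"pics/{n}0.png",f["image"][:,:,::-1]); print(n,{k:f[k] for k in f if k!="image"})
E
```

```text
pics
{'time': 0.0, 'joints': array([ 1.20301026e+00,  2.76614684e-01,  1.50615985e+00,  6.35071343e-06,
        1.36074158e+00, -1.21054195e-01]), 'joint_vel': array([ 6.23299886e-05,  1.36665198e-06, -8.36138355e-04,  5.48991094e-05,
       -1.01373682e-03,  1.30681015e-03]), 'effort': array([ 1.98696442e-03, -4.16767430e+01, -2.45810258e+01,  2.65678746e-04,
        1.09798802e-02,  3.20701486e-05]), 'ee_pos': array([0.14026789, 0.55705629, 0.23041788]), 'tool_rot': array([ 1.23053856e-01,  9.92399528e-01, -9.32390420e-04, -2.35744398e-04]), 'wrist_force': array([-0.06204648,  0.08417862,  0.10890461]), 'wrist_torque': array([-0.0163928 , -0.04239047, -0.02094382]), 'gripper_width': 0.9981330547283865}
0.0187
scene {'fx': 464.25098545751024, 'fy': 464.25098545751024, 'cx': 313.8750504099905, 'cy': 238.37081053633108, 'R': array([[ 0.85204255, -0.52347021, -0.00155877],
       [-0.38107257, -0.61821753, -0.68745238],
       [ 0.35889718,  0.58633269, -0.72622778]]), 't': array([-0.41745081,  0.28969957,  0.89741048])}
side {'fx': 460.92906931040335, 'fy': 460.92906931040335, 'cx': 319.38108906681106, 'cy': 234.96334016772934, 'R': array([[ 0.83188193, -0.55480395,  0.01284624],
       [-0.18122009, -0.29345807, -0.93863818],
       [ 0.52453   ,  0.77850815, -0.34466409]]), 't': array([-0.43105422,  0.1946696 ,  0.82700392])}
wrist {'fx': 371.64829954431775, 'fy': 371.64829954431775, 'cx': 312.7562090781622, 'cy': 240.35613959629052, 'R': array([[ 2.43834946e-01,  9.69816458e-01, -7.46071614e-04],
       [ 9.30876078e-01, -2.33828465e-01,  2.80702646e-01],
       [ 2.72055593e-01, -6.91396148e-02, -9.59794492e-01]]), 't': array([-0.5740374 , -0.03567972,  0.37845835])}
```

View pics/scene0.png

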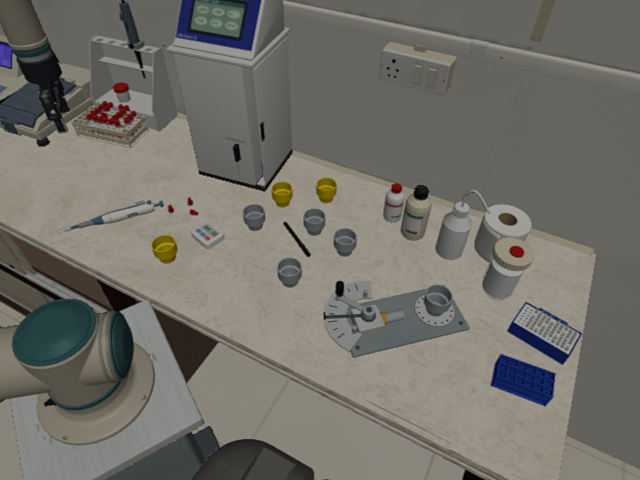

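View pics/side0.png

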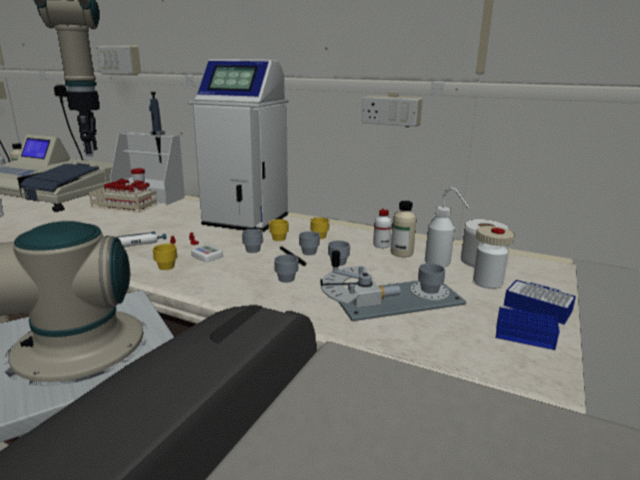

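View pics/wrist0.png

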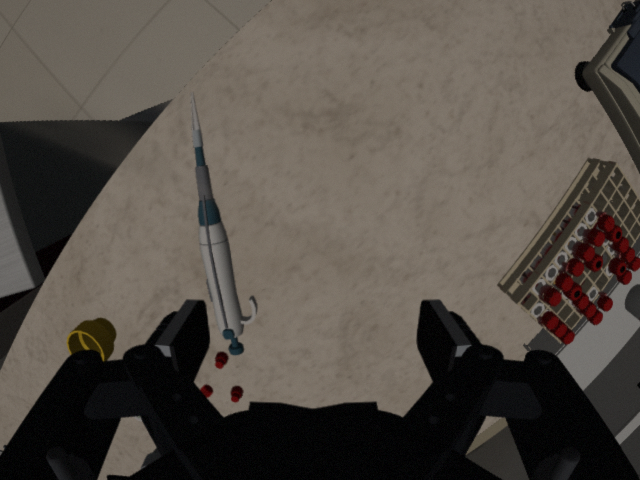

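Scene view, candidates for "clean steel cup":
- **Grey, loose:** (254,218), (314,222), (345,242) and (289,272).
- **Grey, bolted on the stand:** (437,300).
- **Yellow look-alikes, leave alone:** (282,194), (326,190) and (165,249).

The lever's black knob is at (340,288). The dark bar ending at (327,317) is probably the pointer. Next I'll take close crops and segment.

Run:
```python
import cv2,numpy as np
s=cv2.imread("pics/scene0.png"); d=cv2.imread("pics/side0.png")
cv2.imwrite("pics/cropA.png",cv2.resize(s[170:360,230:480],None,fx=3.2,fy=3.1,interpolation=cv2.INTER_CUBIC))
cv2.imwrite("pics/cropB.png",cv2.resize(d[205:325,230:480],None,fx=3.2,fy=3.2,interpolation=cv2.INTER_CUBIC))
```

```text
(no output)
```

View pics/cropA.png

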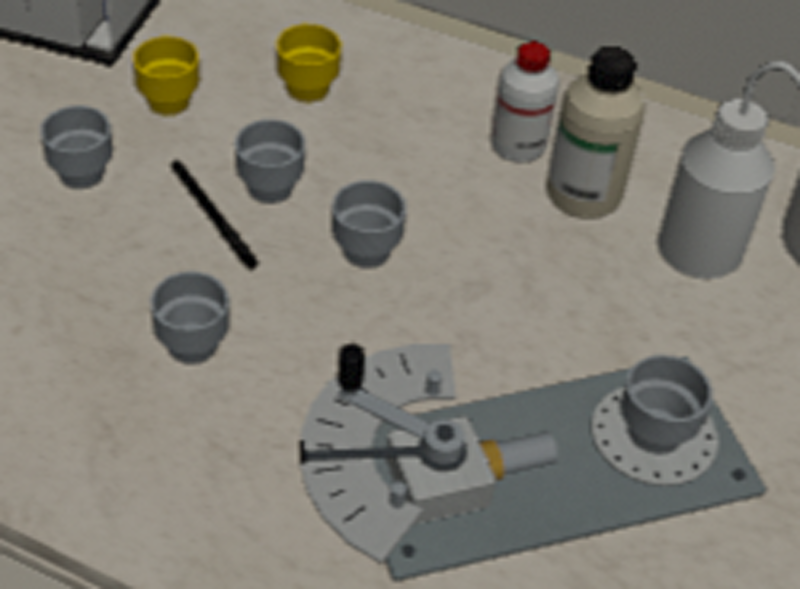

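View pics/cropB.png

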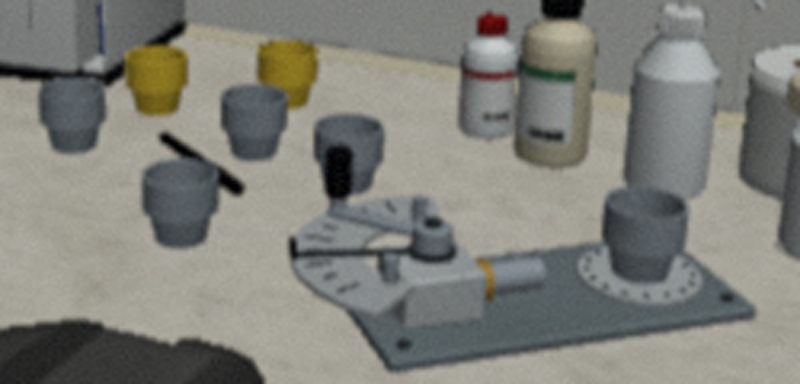

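```bash
cat > h.py <<'E'
import numpy as np, cv2
from station import robot
from scipy.optimize import least_squares
def ray(f,u,v,fish=False):
    if fish:
        x=(u-f["cx"])/f["fx"]; y=(v-f["cy"])/f["fy"]; r=np.hypot(x,y)
        d=np.array([np.sin(r)*x/max(r,1e-9),np.sin(r)*y/max(r,1e-9),np.cos(r)])
    else: d=np.array([(u-f["cx"])/f["fx"],(v-f["cy"])/f["fy"],1.])
    R=f["R"]; return -R.T@f["t"], R.T@(d/np.linalg.norm(d))
def plane(f,u,v,z,fish=False):
    o,d=ray(f,u,v,fish); return o+d*(z-o[2])/d[2]
def tri(rs):
    A=np.zeros((3,3));b=np.zeros(3)
    for o,d in rs:
        P=np.eye(3)-np.outer(d,d);A+=P;b+=P@o
    X=np.linalg.solve(A,b); return X,[np.linalg.norm((np.eye(3)-np.outer(d,d))@(X-o)) for o,d in rs]
def proj(f,X,fish=False):
    p=f["R"]@np.asarray(X,float)+f["t"]
    if not fish: return np.array([f["cx"]+f["fx"]*p[0]/p[2],f["cy"]+f["fy"]*p[1]/p[2]])
    r=np.hypot(p[0],p[1]); th=np.arctan2(r,p[2]); return np.array([f["cx"]+f["fx"]*th*p[0]/r,f["cy"]+f["fy"]*th*p[1]/r])
E
python3 - <<'E'
from h import *
S=robot.grab_frame("scene");D=robot.grab_frame("side")
def A(x,y): return (230+x/3.2,170+y/3.1)
def B(x,y): return (230+x/3.2,205+y/3.2)
pts={ # rim centre approx
'a':((77,131),(72,90)),'b':((270,146),(254,98)),'c':((368,209),(349,128)),'d':((190,300),(180,173)),
'seat':((667,387),(645,206)),'hub':((445,434),(433,224)),'knobtop':((350,353),(339,152)),'knobbot':((351,383),(339,192)),'flag':((304,452),(294,249)),
'platefar':((686,361),None),'timer':(None,None)}
for k,(a,b) in pts.items():
    if a and b:
        X,e=tri([ray(S,*A(*a)),ray(D,*B(*b))]); print(k,X.round(4),np.round(e,4))
# masks
for n,f in(("scene",S),("side",D)):
    im=f["image"].astype(int); m=((im[:,:,2]-im[:,:,0])>2).astype(np.uint8)
    c,_,st,ce=0,0,*cv2.connectedComponentsWithStats(m)[2:]
    for s_,c_ in zip(st,ce):
        if s_[4]>150 and 230<c_[0]<480 and 170<c_[1]<340: print(n,s_,c_.round(1))
E
```

```text
a [0.459  0.2355 0.0504] [0.0002 0.0002]
b [0.5795 0.1421 0.0493] [0.0006 0.0006]
c [0.6049 0.0437 0.05  ] [0.001 0.001]
d [0.4467 0.0334 0.0511] [0.0005 0.0005]
seat [ 0.6703 -0.206   0.0631] [0.0008 0.0008]
hub [ 0.5203 -0.1645  0.0707] [0.0005 0.0005]
knobtop [ 0.4911 -0.0991  0.1042] [0.0011 0.0011]
knobbot [ 0.4897 -0.1032  0.0773] [0.0005 0.0005]
flag [ 0.4428 -0.1206  0.0549] [0.0002 0.0002]
scene [     0      0    640    480 281932] [327.5 237.2]
scene [244 204  21  26 420] [253.9 216.1]
scene [304 209  21  26 432] [314.  220.6]
scene [334 229  22  27 464] [344.7 240.9]
scene [278 258  23  29 526] [289.2 271.1]
scene [ 325  285  144   72 4231] [403.2 319. ]
side [     0      0    640    480 270399] [330.2 238.4]
side [ 322  187  147  134 6146] [396.7 279.2]
side [242 196  40  57 641] [255.1 230.3]
side [375 216  34  26 238] [390.5 225.4]
side [299 232  20  23 373] [308.8 242.1]
side [275 253  25  30 537] [286.2 266.7]
```

```bash
cat >> h.py <<'E'
from scipy.spatial.transform import Rotation as Ro
def go(target, yang=None, st=None):
    """tool-frame shift cm + turn deg to TCP target, jaw axis at world angle yang (deg)"""
    st=st or robot.state(); R=Ro.from_quat(st["tool_rot"])
    sh=R.inv().apply(np.array(target)-st["ee_pos"])*100
    y=R.as_matrix()[:,1]; cur=np.degrees(np.arctan2(y[1],y[0]))
    if yang is None: yang=cur
    dy=(yang-cur+90)%180-90
    a=np.radians(cur+dy); yy=np.array([np.cos(a),np.sin(a),0]); zz=np.array([0,0,-1.]); G=np.column_stack([np.cross(yy,zz),yy,zz])
    rv=(R.inv()*Ro.from_matrix(G)).as_rotvec(degrees=True)
    print("tcp",st["ee_pos"].round(4),"yaw",round(cur,1),"q1,q6",np.degrees(st["joints"][[0,5]]).round(0),"-> shift cm",sh.round(2),"turn",rv.round(2),"norm",np.linalg.norm(sh).round(1))
E
python3 - <<'E'
from h import *
st=robot.state(); f=robot.grab_frame("wrist"); R=Ro.from_quat(st["tool_rot"])
print("cam in tool",R.inv().apply(-f["R"].T@f["t"]-st["ee_pos"]).round(4)); print("cam axis in tool",R.inv().apply(f["R"][2]).round(3))
go((0.51,-0.15,0.30),25)
E
```

```text
cam in tool [ 0.0722 -0.0005 -0.1423]
cam axis in tool [-0.281  0.001  0.96 ]
tcp [0.1404 0.5574 0.231 ] yaw 75.9 q1,q6 [69. -7.] -> shift cm [-53.12 -59.58  -6.87] turn [-3.000e-02  1.000e-02  5.086e+01] norm 80.1
```

```bash
python3 -m crank '[[-53,-59.5,-7,0,0,50.8,8.5],[-53,-59.5,-7,0,0,50.8,8.5],[-53,-59.5,-7,0,0,50.8,8.5],[-53,-59.5,-7,0,0,50.8,8.5],[-53,-59.5,-7,0,0,50.8,8.5],[-53,-59.5,-7,0,0,50.8,8.5],[-53,-59.5,-7,0,0,50.8,8.5],[-53,-59.5,-7,0,0,50.8,8.5],[-53,-59.5,-7,0,0,50.8,8.5],[-53,-59.5,-7,0,0,50.8,8.5],[-53,-59.5,-7,0,0,50.8,8.5],[-53,-59.5,-7,0,0,50.8,8.5]]'; python3 -c "
from h import *
go((0.51,-0.15,0.30),25)"
```

```text
time: 1.5
ee_pos: [0.4174, 0.0257, 0.2843]
tool_rot: [0.537, 0.844, 0.0, 0.0]
wrist_force: [1.5, 0.6, -0.1]
gripper_width: 0.995
tcp [0.4174 0.0257 0.2843] yaw 25.0 q1,q6 [ -6. -31.] -> shift cm [-19.83   0.96  -1.57] turn [0.07 0.01 0.02] norm 19.9
```

```bash
python3 -m crank '[[-20,1,-1.5,0,0,0,8.5],[-20,1,-1.5,0,0,0,8.5],[-20,1,-1.5,0,0,0,8.5],[-20,1,-1.5,0,0,0,8.5],[-20,1,-1.5,0,0,0,8.5],[-20,1,-1.5,0,0,0,8.5],[-20,1,-1.5,0,0,0,8.5]]'; python3 -c "
from h import *
f=robot.grab_frame('wrist');cv2.imwrite('pics/w1.png',f['image'][:,:,::-1]); np.save('w1.npy',f,allow_pickle=True)
go((0.51,-0.15,0.30),25)"
```

```text
time: 2.2
ee_pos: [0.51, -0.1483, 0.2986]
tool_rot: [0.537, 0.844, 0.0, -0.001]
wrist_force: [-0.8, 0.6, -0.2]
gripper_width: 0.995
tcp [ 0.51   -0.148   0.2988] yaw 25.1 q1,q6 [-24. -49.] -> shift cm [-0.18 -0.08 -0.12] turn [-0.01 -0.05  0.12] norm 0.2
```

View pics/w1.png

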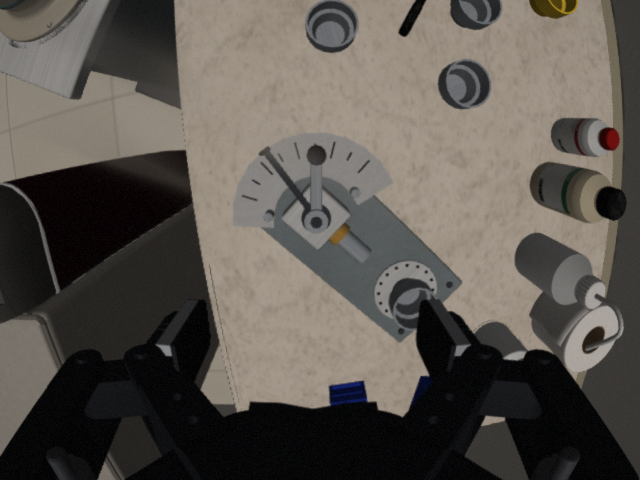

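The wrist view shows the hub at (316,216), the knob at (316,154), the pointer end at (265,151) and the bolted cup at (411,298). Next I'll measure these precisely.

Run:
```python
import cv2
i=cv2.imread("pics/w1.png")
cv2.imwrite("pics/w1c.png",cv2.resize(i[125:275,220:420],None,fx=4,fy=4,interpolation=cv2.INTER_CUBIC))
cv2.imwrite("pics/w1d.png",cv2.resize(i[245:345,350:490],None,fx=5.5,fy=5.5,interpolation=cv2.INTER_CUBIC))
```

```text
(no output)
```

View pics/w1c.png

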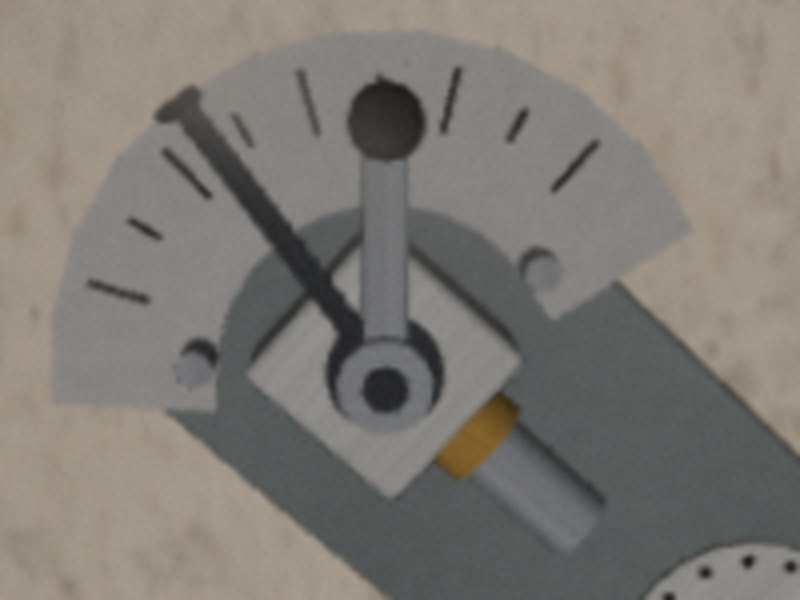

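View pics/w1d.png

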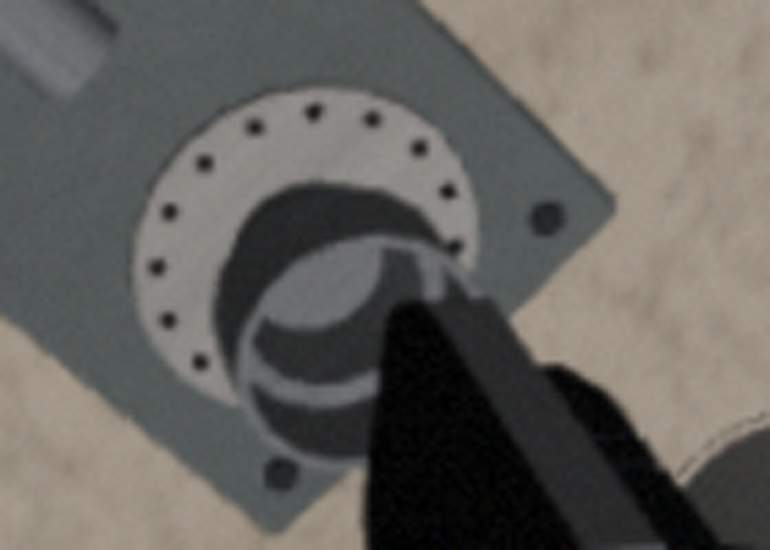

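Run:
```python
from h import *
f=np.load('w1.npy',allow_pickle=True).item()
C=lambda x,y:(220+x/4,125+y/4)
P=lambda x,y,z:plane(f,*C(x,y),z,True)
ticks=[(575,165),(517,125),(452,100),None,(308,102),(243,130),(187,172),(145,230),(118,292)]
T={i*.25:P(*t,.05)[:2] for i,t in enumerate(ticks) if t}
hub=P(385,388,.072)[:2]; print("hub",hub.round(4))
for k,t in T.items(): d=t-hub; print(k,np.hypot(*d).round(4),np.degrees(np.arctan2(d[1],d[0])).round(1), 'idle dir', (np.degrees(np.arctan2(d[1],d[0]))-np.degrees(k)).round(2))
for n,p in (("knob",P(386,120,.108)),("flag",P(180,104,.062))):
    d=p[:2]-hub; print(n,p.round(4),np.hypot(*d).round(4),np.degrees(np.arctan2(d[1],d[0])).round(2))
# triangulate knob top and flag scene vs wrist
S=robot.grab_frame("scene")
```

```text
hub [ 0.5194 -0.162 ]
0.0 0.0749 73.0 idle dir 72.98
0.25 0.0744 87.4 idle dir 73.04
0.5 0.0744 101.5 idle dir 72.82
1.0 0.0745 130.7 idle dir 73.41
1.25 0.0744 145.0 idle dir 73.4
1.5 0.0747 159.3 idle dir 73.37
1.75 0.0743 174.2 idle dir 73.89
2.0 0.0747 -171.6 idle dir -286.21
knob [ 0.4895 -0.0987  0.108 ] 0.07 115.28
flag [ 0.4416 -0.1188  0.062 ] 0.089 150.94
```

```bash
python3 -c "
from h import *
go((0.4895,-0.0987,0.120),25.3)
go((0.4895,-0.0987,0.080),25.3)"
```

```text
tcp [ 0.5101 -0.1479  0.299 ] yaw 25.1 q1,q6 [-24. -49.] -> shift cm [ 5.32  0.23 17.9 ] turn [ 0.01 -0.02 -0.16] norm 18.7
tcp [ 0.5101 -0.1479  0.299 ] yaw 25.1 q1,q6 [-24. -49.] -> shift cm [ 5.31  0.23 21.9 ] turn [ 0.01 -0.02 -0.16] norm 22.5
```

```bash
python3 -m crank '[[5.3,0.2,4,0,0,0,4.5],[5.3,0.2,8,0,0,0,4.5],[5.3,0.2,12,0,0,0,4.5],[5.3,0.2,16,0,0,0,4.5],[5.3,0.2,18,0,0,0,4.5],[5.3,0.2,20,0,0,0,4.5],[5.3,0.2,21,0,0,0,4.5],[5.3,0.2,21.8,0,0,0,4.5],[5.3,0.2,21.8,0,0,0,4.5]]'; python3 -c "
from h import *
f=robot.grab_frame('wrist');cv2.imwrite('pics/w2.png',f['image'][:,:,::-1])
go((0.4895,-0.0987,0.080),25.3)"
```

```text
time: 3.2
ee_pos: [0.4897, -0.0998, 0.0806]
tool_rot: [0.537, 0.844, -0.0, -0.0]
wrist_force: [0.1, -0.3, -0.0]
gripper_width: 0.528
tcp [ 0.4903 -0.1001  0.0812] yaw 25.1 q1,q6 [-20. -45.] -> shift cm [ 0.17 -0.01  0.12] turn [ 0.03  0.02 -0.21] norm 0.2
```

View pics/w2.png

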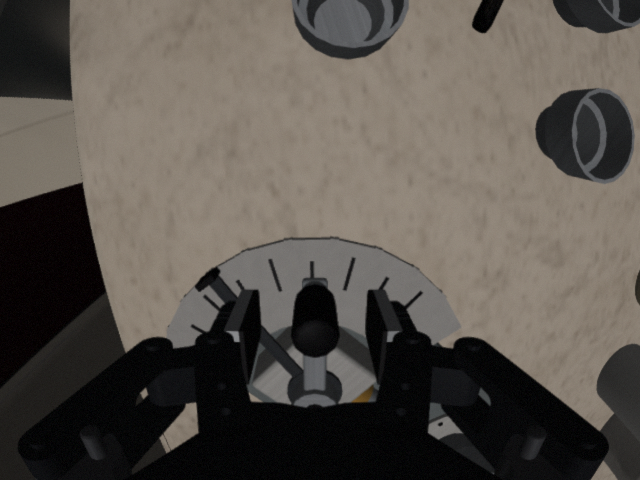

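```bash
python3 -m crank '[[0,0,0.1,0,0,0,0],[0,0,0.1,0,0,0,0],[0,0,0.1,0,0,0,0],[0,0,0.1,0,0,0,0],[0,0,0.1,0,0,0,0],[0,0,0.1,0,0,0,0]]'; python3 -m crank '[[-0.05,0.85,0,0,0,7,0],[-0.21,1.69,0,0,0,14,0],[-0.46,2.51,0,0,0,21,0],[-0.82,3.29,0,0,0,28,0],[-1.27,4.02,0,0,0,35,0],[-1.53,4.36,0,0,0,38.5,0],[-1.7,4.55,0,0,0,40.5,0],[-1.7,4.55,0,0,0,40.5,0]]'
```

```text
time: 3.85
ee_pos: [0.4907, -0.1005, 0.0807]
tool_rot: [0.537, 0.844, 0.0, 0.001]
wrist_force: [-0.3, 0.5, 6.5]
gripper_width: 0.189
time: 4.65
ee_pos: [0.5389, -0.0965, 0.0807]
tool_rot: [0.796, 0.605, 0.0, 0.0]
wrist_force: [-0.8, 1.3, 6.8]
gripper_width: 0.192
```

```bash
python3 -m crank '[[0,0.1,0,0,0,1,0],[0,0.2,0,0,0,2,0],[0,0.3,0,0,0,2,0],[0,0.4,0,0,0,2,0],[0,0.4,0,0,0,2,0]]'
```

```text
time: 5.15
ee_pos: [0.54, -0.0968, 0.0806]
tool_rot: [0.806, 0.592, -0.001, -0.002]
wrist_force: [-6.2, 2.3, 9.9]
gripper_width: 0.194
```

```bash
python3 -m crank '[[0,0.4,0,0,0,2,3],[0,0.4,0,0,0,2,4],[0,0.2,0,0,0,2,4],[0,0.2,-3,0,0,2,5],[0,0.2,-7,0,0,2,8.5],[0,0.2,-12,0,0,2,8.5],[0,0.2,-17,0,0,2,8.5],[0,0.2,-17,0,0,2,8.5]]';  python3 -c "
from h import *
f=robot.grab_frame('wrist');cv2.imwrite('pics/w3.png',f['image'][:,:,::-1]);np.save('w3.npy',f,allow_pickle=True)
f=robot.grab_frame('scene');cv2.imwrite('pics/s3.png',f['image'][:,:,::-1]);
go((0.4895,-0.0987,0.080),25.3)"
```

```text
time: 5.95
ee_pos: [0.548, -0.0993, 0.2573]
tool_rot: [0.816, 0.578, 0.005, 0.006]
wrist_force: [0.1, 0.1, 0.2]
gripper_width: 0.991
tcp [ 0.5446 -0.0983  0.251 ] yaw -19.4 q1,q6 [-17.   2.] -> shift cm [-1.87 -5.23 17.09] turn [  0.16   0.05 -44.72] norm 18.0
```

View pics/w3.png

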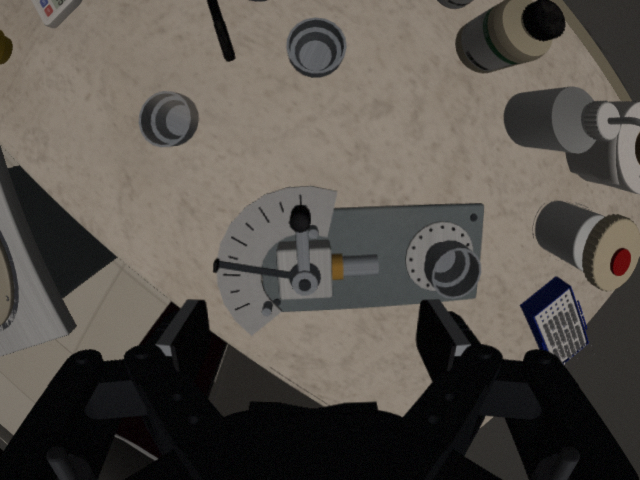

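View pics/s3.png

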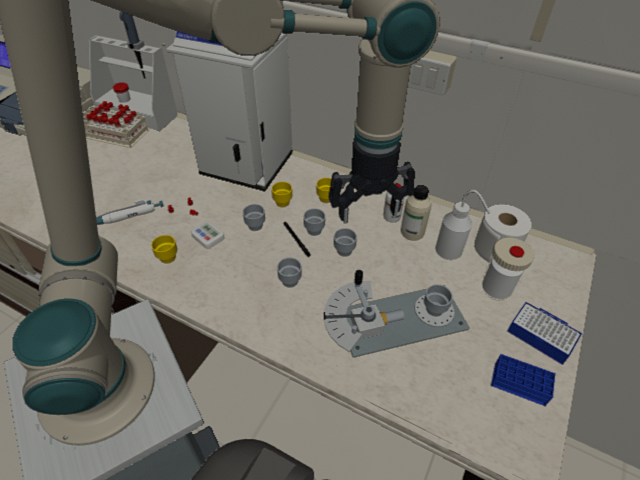

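Run:
```python
import cv2
i=cv2.imread("pics/w3.png")
a=cv2.resize(i[175:335,205:345],None,fx=3.7,fy=3.7,interpolation=cv2.INTER_CUBIC)
b=cv2.resize(i[210:320,395:495],None,fx=5.38,fy=5.38,interpolation=cv2.INTER_CUBIC)[:592]
import numpy as np
b=b[:,:800-a.shape[1]] if a.shape[1]+b.shape[1]>800 else b
b=b[:a.shape[0]]; a=a[:b.shape[0]]
cv2.imwrite("pics/w3c.png",a);cv2.imwrite("pics/w3d.png",cv2.resize(i[225:305,415:495],None,fx=7,fy=7,interpolation=cv2.INTER_CUBIC))
cv2.imwrite("pics/w3e.png",np.hstack([cv2.resize(i[5:85,275:355],None,fx=5,fy=5,interpolation=cv2.INTER_CUBIC),cv2.resize(i[80:160,130:210],None,fx=5,fy=5,interpolation=cv2.INTER_CUBIC)]))
```

```text
(no output)
```

View pics/w3c.png

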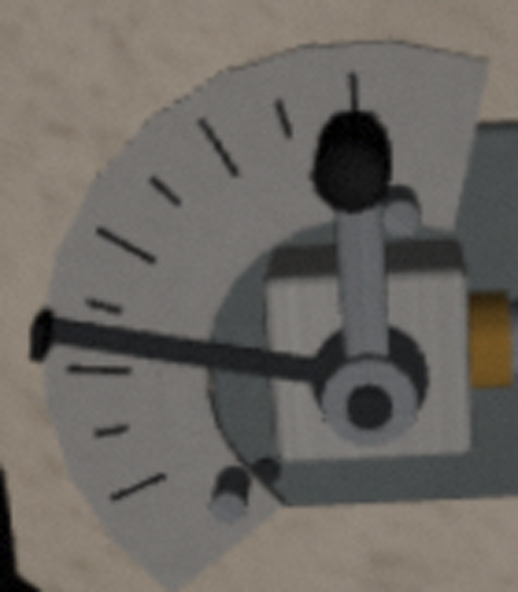

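View pics/w3d.png

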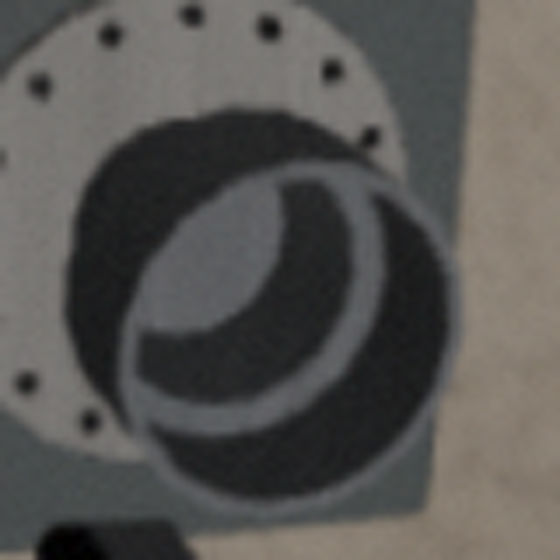

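View pics/w3e.png

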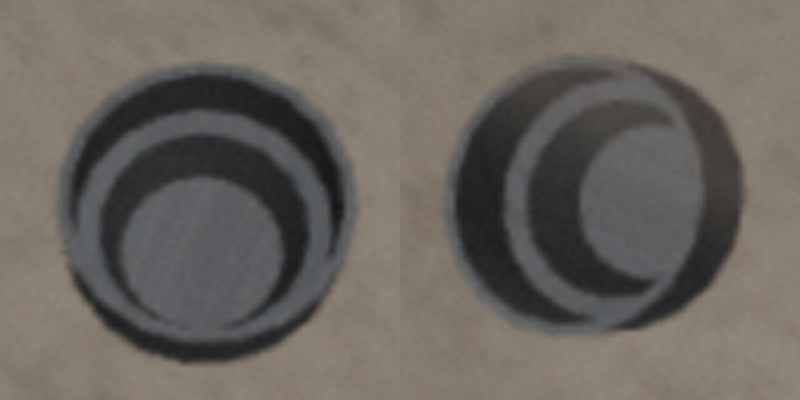

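```bash
cat >> h.py <<'E'
def circ(f,pts,z,fish=True):
    P=np.array([plane(f,u,v,z,fish)[:2] for u,v in pts])
    r=least_squares(lambda p:np.hypot(*(P-p[:2]).T)-p[2],[*P.mean(0),.028]).x
    return r, np.hypot(*(P-r[:2]).T)-r[2]
E
python3 - <<'E'
from h import *
f=np.load('w3.npy',allow_pickle=True).item()
L=lambda q,ox,oy,s:[(ox+x/s,oy+y/s) for x,y in q]
for n,q,z in (("seat",L([(120,350),(290,160),(462,310),(270,510),(425,440),(165,465)],415,225,7),.068),("c",L([(60,200),(205,63),(357,205),(210,342)],275,5,5),.052),("d",L([(47,200),(180,55),(303,200),(175,333)],130,80,5),.052)):
    r,e=circ(f,q,z); print(n,r.round(4),(e*1000).round(1))
C=lambda x,y:(205+x/3.7,175+y/3.7)
P=lambda x,y,z:plane(f,*C(x,y),z,True)[:2]
h=P(368,406,.072);print("hub",h.round(4))
for n,x,y,z,off in (("knob",351,160,.108,0),("flag",42,333,.06,0),("t0",352,92,.05,0),("t1.5",98,370,.05,86)):
    d=P(x,y,z)-h; print(n,np.hypot(*d).round(4),np.degrees(np.arctan2(d[1],d[0])).round(2)-off)
E
```

```text
seat [ 0.6686 -0.207   0.0277] [ 0.6  0.1 -1.  -0.3  1.3 -0.7]
c [0.6055 0.0465 0.0276] [-0.2  0.2 -0.2  0.2]
d [0.4457 0.0343 0.0274] [ 0. -0.  0. -0.]
hub [ 0.5195 -0.1623]
knob 0.0733 72.91
flag 0.0889 150.52
t0 0.0781 73.41
t1.5 0.075 73.78
```

Run:
```python
from h import *
S=robot.grab_frame("scene")
for n,u,v,z in (("small",393,218,0),("tall",412,236,0),("wash",451,255,0),("pen1",285,224,.007),("pen2",310,254,.007),("ye1",282,203,0),("ye2",326,199,0)): print(n,plane(S,u,v,z).round(3))
go((0.6055,0.0465,0.12),20); go((0.6055,0.0465,0.026),20)
```

```text
small [0.78  0.075 0.   ]
tall [ 0.78  -0.003  0.   ]
wash [ 0.82  -0.102  0.   ]
pen1 [0.524 0.198 0.007]
pen2 [0.525 0.076 0.007]
ye1 [0.56  0.279 0.   ]
ye2 [ 0.67  0.23 -0.  ]
tcp [ 0.5437 -0.098   0.2494] yaw -19.4 q1,q6 [-17.   2.] -> shift cm [15.68  1.03 12.94] turn [-4.000e-02 -2.000e-02 -3.943e+01] norm 20.4
tcp [ 0.5437 -0.098   0.2494] yaw -19.4 q1,q6 [-17.   2.] -> shift cm [15.68  1.04 22.34] turn [-4.000e-02 -2.000e-02 -3.943e+01] norm 27.3
```

```bash
python3 -m crank '[[4,0.3,2,0,0,-8,8.5],[8,0.5,4,0,0,-16,8.5],[12,0.8,8,0,0,-24,8.5],[15.7,1,12,0,0,-32,8.5],[15.7,1,12.9,0,0,-34.4,8.5],[15.7,1,12.9,0,0,-34.4,8.5],[15.7,1,12.9,0,0,-34.4,8.5]]';  python3 -c "
from h import *
f=robot.grab_frame('wrist');cv2.imwrite('pics/w4.png',f['image'][:,:,::-1]);np.save('w4.npy',f,allow_pickle=True)
go((0.6055,0.0465,0.026),15)"
```

```text
time: 6.8
ee_pos: [0.6049, 0.0463, 0.1194]
tool_rot: [0.609, 0.793, -0.001, -0.001]
wrist_force: [0.6, 0.4, 0.5]
gripper_width: 0.998
tcp [0.6058 0.0459 0.1207] yaw 14.9 q1,q6 [ -2. -17.] -> shift cm [ 0.07 -0.    9.47] turn [-0.04  0.01 -0.1 ] norm 9.5
```

View pics/w4.png

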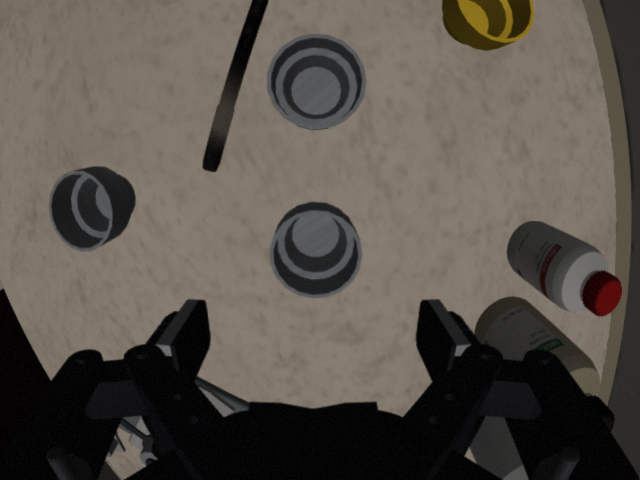

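Run:
```python
from h import *
f=np.load('w4.npy',allow_pickle=True).item()
print(circ(f,[(271,255),(361,253),(316,297)],.052)[0].round(4))
print(circ(f,[(268,82),(365,82),(316,129),(316,35)],.052)[0].round(4))
print("tall edge",plane(f,476,318,.1,True),plane(f,500,298,.11,True))
```

```text
[0.6056 0.0471 0.0269]
[0.5796 0.1451 0.0271]
tall edge [0.69180816 0.05071714 0.1       ] [0.69387982 0.06773946 0.11      ]
```

```bash
python3 -m crank '[[0.1,0,4,0,0,0,8.5],[0.1,0,7,0,0,0,8.5],[0.1,0,9,0,0,0,8.5],[0.1,0,9.4,0,0,0,8.5],[0.1,0,9.4,0,0,0,7],[0.1,0,9.4,0,0,0,4],[0.1,0,9.4,0,0,0,3],[0.1,0,9.4,0,0,0,3],[0.1,0,9.4,0,0,0,3],[0.1,0,9.4,0,0,0,3]]';  python3 -c "
from h import *
f=robot.grab_frame('wrist');cv2.imwrite('pics/w5.png',f['image'][:,:,::-1]);np.save('w5.npy',f,allow_pickle=True)
f=robot.grab_frame('side');cv2.imwrite('pics/w5s.png',cv2.resize(f['image'][150:330,230:470,::-1],None,fx=3,fy=3))
go((0.668,-0.2068,0.026+.15),0)"
```

```text
time: 7.85
ee_pos: [0.6076, 0.0471, 0.0294]
tool_rot: [0.609, 0.793, 0.001, 0.002]
wrist_force: [-0.5, -0.8, 7.4]
gripper_width: 0.66
tcp [0.6076 0.0471 0.0294] yaw 15.0 q1,q6 [ -2. -17.] -> shift cm [-26.12  -0.65 -14.61] turn [ 0.28  0.08 14.97] norm 29.9
```

View pics/w5.png

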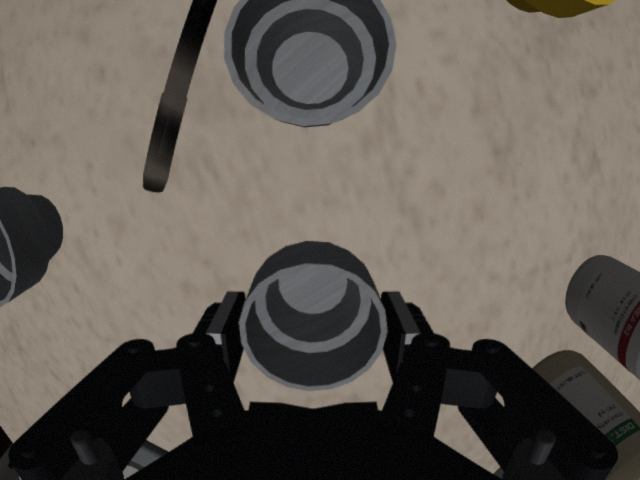

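View pics/w5s.png

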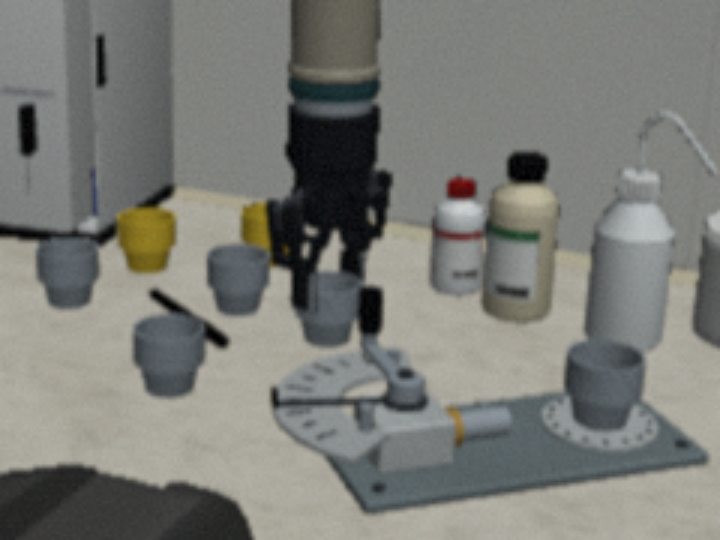

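```bash
python3 -m crank '[[0,0,-4,0,0,0,3],[0,0,-8,0,0,0,3],[-1,0,-12,0,0,2,3],[-5,-0.2,-14.5,0,0,5,3],[-10,-0.3,-14.5,0,0,8,3],[-15,-0.4,-14.5,0,0,11,3],[-20,-0.5,-14.5,0,0,13,3],[-24,-0.6,-14.5,0,0,15,3],[-26.1,-0.6,-14.5,0,0,15,3],[-26.1,-0.6,-14.5,0,0,15,3],[-26.1,-0.6,-14.5,0,0,15,3],[-26.1,-0.6,-14.5,0,0,15,3]]';  python3 -c "
from h import *
f=robot.grab_frame('wrist');cv2.imwrite('pics/w6.png',f['image'][:,:,::-1]);np.save('w6.npy',f,allow_pickle=True)
go((0.668,-0.2068,0.176),0)"
```

```text
time: 9.15
ee_pos: [0.6669, -0.2042, 0.172]
tool_rot: [0.707, 0.707, 0.0, -0.001]
wrist_force: [0.3, 0.5, -0.2]
gripper_width: 0.658
tcp [ 0.667  -0.2041  0.1721] yaw 0.1 q1,q6 [-23. -23.] -> shift cm [-0.27  0.1  -0.39] turn [-0.01 -0.05  0.07] norm 0.5
```

View pics/w6.png

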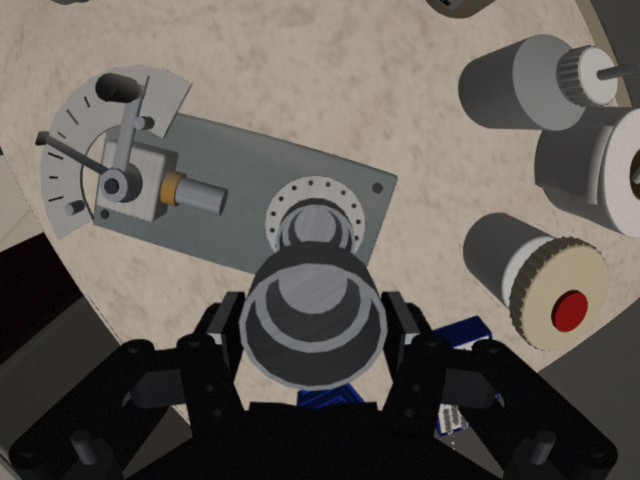

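Run:
```python
from h import *
f=np.load('w6.npy',allow_pickle=True).item()
print("held",circ(f,[(244,322),(387,322),(316,388),(262,280) ,(370,280)][:3],.1946)[0].round(4))
print("disc",circ(f,[(265,218),(365,221),(316,176),(283,191),(348,188)],.016)[0].round(4))
i=cv2.imread("pics/w6.png"); cv2.imwrite("pics/w6c.png",cv2.resize(i[165:395,230:400],None,fx=3,fy=2.6,interpolation=cv2.INTER_CUBIC))
```

```text
held [ 0.6673 -0.2033  0.0267]
disc [ 0.6683 -0.2086  0.0418]
```

View pics/w6c.png

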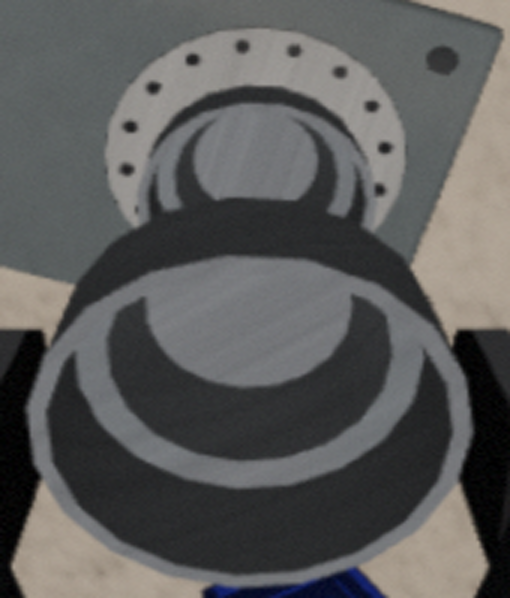

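```bash
python3 -m crank '[[-0.3,0.1,2,0,0,0,3],[-0.3,0.1,4.5,0,0,0,3],[-0.3,0.1,6,0,0,0,3],[-0.3,0.1,7.5,0,0,0,3],[-0.3,0.1,8.5,0,0,0,3],[-0.3,0.1,9.2,0,0,0,3],[-0.3,0.1,9.5,0,0,0,3],[-0.3,0.1,9.5,0,0,0,3]]';  python3 -c "
from h import *
go((0.668,-0.2068,0.0734),0)"
```

```text
time: 10.0
ee_pos: [0.6684, -0.2089, 0.0769]
tool_rot: [0.707, 0.707, 0.0, -0.0]
wrist_force: [-0.7, 0.2, -0.6]
gripper_width: 0.658
tcp [ 0.6684 -0.2089  0.0769] yaw -0.0 q1,q6 [-23. -23.] -> shift cm [ 0.21 -0.04  0.35] turn [ 0.   -0.   -0.02] norm 0.4
```

```bash
python3 -m crank '[[0.15,0,0,0,0,0,3],[0.15,0,0.2,0,0,0,3],[0.15,0,0.4,0,0,0,3],[0.15,0,0.5,0,0,0,3],[0.15,0,0.5,0,0,0,3]]';  python3 -c "
from h import *
go((0.668,-0.2068,0.0734),0)"
```

```text
time: 10.5
ee_pos: [0.6686, -0.2078, 0.0735]
tool_rot: [0.707, 0.707, 0.0, 0.001]
wrist_force: [-1.8, 1.0, 6.3]
gripper_width: 0.66
tcp [ 0.6686 -0.2078  0.0735] yaw -0.0 q1,q6 [-23. -23.] -> shift cm [ 0.1  -0.06  0.01] turn [ 0.09  0.02 -0.04] norm 0.1
```

```bash
python3 -m crank '[[0,0,0,0,0,0,6.5],[0,0,0,0,0,0,8.5],[0,0,0,0,0,0,8.5],[0,0,-4,0,0,0,8.5],[0,0,-9,0,0,0,8.5],[0,0,-14,0,0,0,8.5],[0,0,-14,0,0,0,8.5],[0,0,-14,0,0,0,8.5]]';  python3 -c "
from h import *
f=robot.grab_frame('wrist');cv2.imwrite('pics/w7.png',f['image'][:,:,::-1]);np.save('w7.npy',f,allow_pickle=True)
f=robot.grab_frame('scene');cv2.imwrite('pics/s7.png',f['image'][:,:,::-1])
go((0.5796,0.1445,0.18),30)"
```

```text
time: 11.3
ee_pos: [0.6689, -0.208, 0.2135]
tool_rot: [0.707, 0.707, 0.001, 0.002]
wrist_force: [-0.6, -0.2, -0.1]
gripper_width: 0.998
tcp [ 0.6673 -0.2073  0.21  ] yaw -0.0 q1,q6 [-23. -23.] -> shift cm [35.17 -8.79  3.08] turn [ -0.14  -0.12 -30.04] norm 36.4
```

View pics/w7.png

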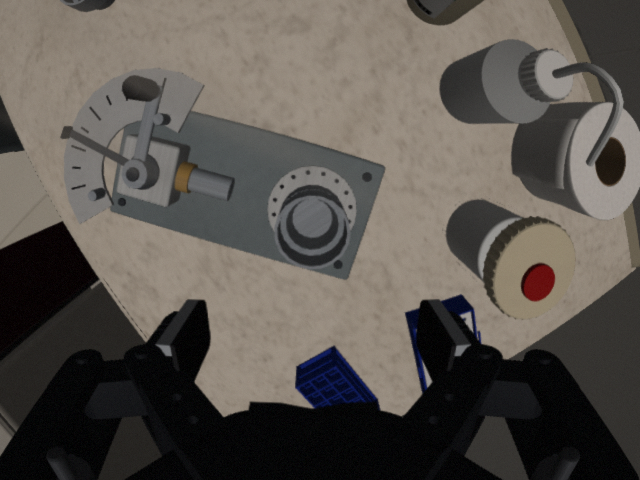

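View pics/s7.png

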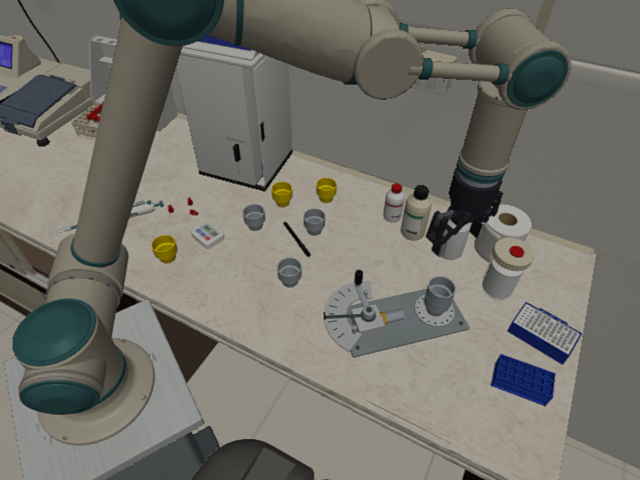

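```bash
python3 -m crank '[[4,-1,0,0,0,-5,8.5],[8,-2,0.5,0,0,-10,8.5],[12,-3,1,0,0,-15,8.5],[17,-4,2,0,0,-20,8.5],[22,-5,3,0,0,-26,8.5],[26,-6,3,0,0,-32,8.5],[30,-7,3,0,0,-38,8.5],[34,-8.5,3,0,0,-44,8.5],[35.2,-8.8,3,0,0,-45,8.5],[35.2,-8.8,3,0,0,-45,8.5],[35.2,-8.8,3,0,0,-45,8.5]]';  python3 -c "
from h import *
f=robot.grab_frame('wrist');cv2.imwrite('pics/w8.png',f['image'][:,:,::-1]);np.save('w8.npy',f,allow_pickle=True)
go((0.5796,0.1445,0.028),45)"
```

```text
time: 12.5
ee_pos: [0.5805, 0.1434, 0.1807]
tool_rot: [0.383, 0.924, -0.001, -0.0]
wrist_force: [-0.3, 0.1, -0.1]
gripper_width: 0.99
tcp [0.5808 0.143  0.181 ] yaw 44.9 q1,q6 [  7. -38.] -> shift cm [ 0.2   0.04 15.3 ] turn [-0.08  0.01 -0.13] norm 15.3
```

View pics/w8.png

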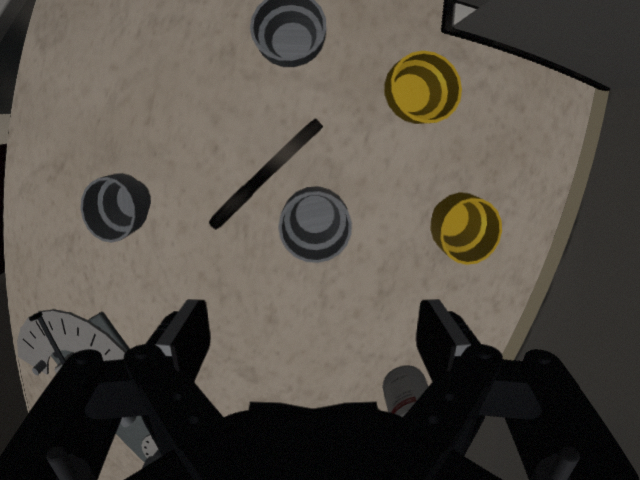

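Run:
```python
from h import *
f=np.load('w8.npy',allow_pickle=True).item()
for q in ([(279,226),(351,226),(315,262),(315,190)],[(251,28),(326,28),(289,66),(289,-8)]):
    print(circ(f,q,.052)[0].round(4))
```

```text
[0.5788 0.1463 0.0276]
[0.4599 0.238  0.0283]
```

```bash
python3 -m crank '[[0.3,0,5,0,0,0,8.5],[0.3,0,9,0,0,0,8.5],[0.3,0,12.5,0,0,0,8.5],[0.3,0,14.5,0,0,0,8.5],[0.3,0,15.2,0,0,0,8.5],[0.3,0,15.2,0,0,0,7],[0.3,0,15.2,0,0,0,4],[0.3,0,15.2,0,0,0,3],[0.3,0,15.2,0,0,0,3],[0.3,0,15.2,0,0,0,3],[0.3,0,15.2,0,0,0,3]]'; python3 -m crank '[[0,0,-4,0,0,0,3],[0,0,-9,0,0,0,3],[0,0,-14,0,0,0,3],[0,0,-17,0,0,0,3],[0,0,-17,0,0,0,3]]';  python3 -c "
from h import *
f=robot.grab_frame('wrist');cv2.imwrite('pics/w9.png',f['image'][:,:,::-1]);np.save('w9.npy',f,allow_pickle=True)
go((0.668,-0.2068,0.198),0)"
```

```text
time: 13.65
ee_pos: [0.5799, 0.1465, 0.0316]
tool_rot: [0.383, 0.924, 0.001, 0.002]
wrist_force: [0.5, -1.3, 5.6]
gripper_width: 0.645
time: 14.15
ee_pos: [0.5813, 0.1472, 0.2057]
tool_rot: [0.383, 0.924, 0.003, 0.005]
wrist_force: [-0.2, -0.0, -0.6]
gripper_width: 0.643
tcp [0.5796 0.1468 0.2026] yaw 45.0 q1,q6 [  8. -37.] -> shift cm [-31.27 -18.74   0.47] turn [ 0.33  0.07 44.97] norm 36.5
```

View pics/w9.png

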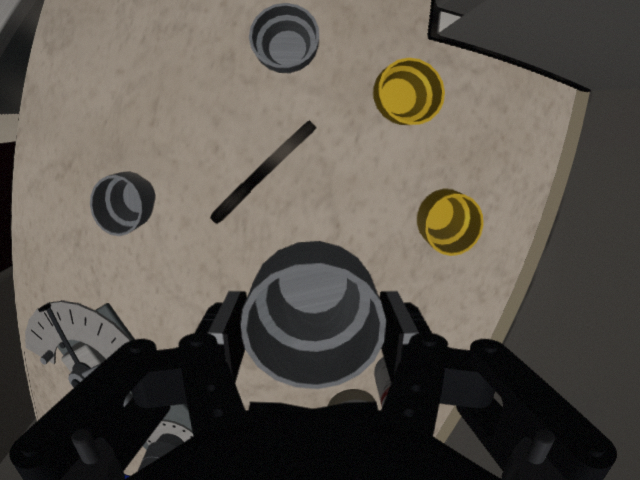

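```bash
python3 -m crank '[[-4,-2.4,0,0,0,5,3],[-8,-4.8,0,0,0,10,3],[-12,-7.2,0,0,0,15,3],[-16,-9.6,0,0,0,20,3],[-20,-12,0.3,0,0,26,3],[-24,-14.4,0.5,0,0,32,3],[-28,-16.8,0.5,0,0,38,3],[-31,-18.6,0.5,0,0,44,3],[-31.3,-18.7,0.5,0,0,45,3],[-31.3,-18.7,0.5,0,0,45,3],[-31.3,-18.7,0.5,0,0,45,3]]'; python3 -c "
from h import *
f=robot.grab_frame('wrist');cv2.imwrite('pics/w10.png',f['image'][:,:,::-1]);np.save('w10.npy',f,allow_pickle=True)
go((0.668,-0.2068,0.1025),0)"
```

```text
time: 15.3
ee_pos: [0.6663, -0.2056, 0.1932]
tool_rot: [0.707, 0.707, -0.0, -0.002]
wrist_force: [0.6, 0.0, -0.1]
gripper_width: 0.644
tcp [ 0.6665 -0.2053  0.1938] yaw 0.1 q1,q6 [-23. -23.] -> shift cm [-0.17  0.16  9.13] turn [-0.12 -0.1   0.07] norm 9.1
```

View pics/w10.png

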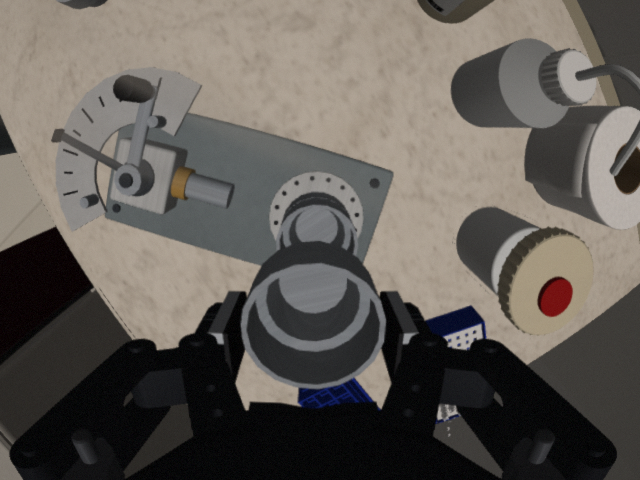

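```bash
python3 -m crank '[[-0.15,0.15,2,0,0,0,3],[-0.15,0.15,4,0,0,0,3],[-0.15,0.15,6,0,0,0,3],[-0.15,0.15,7.3,0,0,0,3],[-0.15,0.15,8.2,0,0,0,3],[-0.15,0.15,8.7,0,0,0,3],[-0.15,0.15,9,0,0,0,3],[-0.15,0.15,9.2,0,0,0,3],[-0.15,0.15,9.2,0,0,0,3]]'; python3 -c "
from h import *
go((0.668,-0.2068,0.1025),0)"
```

```text
time: 16.25
ee_pos: [0.6692, -0.2087, 0.1037]
tool_rot: [0.707, 0.707, 0.0, 0.001]
wrist_force: [-0.2, 0.8, -0.3]
gripper_width: 0.643
tcp [ 0.6692 -0.2087  0.1037] yaw -0.0 q1,q6 [-23. -23.] -> shift cm [ 0.19 -0.12  0.12] turn [ 0.08  0.02 -0.04] norm 0.3
```

```bash
python3 -m crank '[[0.15,-0.1,0.1,0,0,0,3],[0.15,-0.1,0.2,0,0,0,3],[0.15,-0.1,0.3,0,0,0,3],[0.15,-0.1,0.4,0,0,0,3],[0.15,-0.1,0.4,0,0,0,3]]'; python3 -c "
from h import *
go((0.668,-0.2068,0.1025),0)"
```

```text
time: 16.75
ee_pos: [0.6692, -0.2087, 0.1035]
tool_rot: [0.707, 0.707, 0.001, 0.003]
wrist_force: [-2.9, -0.1, 14.9]
gripper_width: 0.645
tcp [ 0.6692 -0.2087  0.1035] yaw -0.0 q1,q6 [-23. -23.] -> shift cm [ 0.19 -0.12  0.1 ] turn [ 0.32  0.22 -0.04] norm 0.2
```

```bash
python3 -m crank '[[0,0,-0.2,0,0,0,3],[0,0,-0.2,0,0,0,6.5],[0,0,-0.2,0,0,0,8.5],[0,0,-0.2,0,0,0,8.5],[0,0,-4,0,0,0,8.5],[0,0,-8,0,0,0,8.5],[0,0,-12,0,0,0,8.5],[0,0,-12,0,0,0,8.5]]';  python3 -c "
from h import *
f=robot.grab_frame('wrist');cv2.imwrite('pics/w11.png',f['image'][:,:,::-1]);np.save('w11.npy',f,allow_pickle=True)
f=robot.grab_frame('side');a=f['image'][:,:,::-1]
f=robot.grab_frame('scene');b=f['image'][:,:,::-1]
z=lambda i,x,y:cv2.resize(i[y:y+200,x:x+270],(400,296),interpolation=cv2.INTER_CUBIC)
cv2.imwrite('pics/s11.png',np.vstack([np.hstack([z(a,220,160),z(b,220,160)]),np.hstack([cv2.resize(a[220:320,380:480],(400,296)),cv2.resize(b[240:340,385:485],(400,296))])]))
go((0.459,0.238,0.18),45)"
```

```text
time: 17.55
ee_pos: [0.6709, -0.2083, 0.2255]
tool_rot: [0.707, 0.707, 0.002, 0.006]
wrist_force: [-0.4, -1.3, 0.3]
gripper_width: 0.995
tcp [ 0.6673 -0.2068  0.2179] yaw -0.0 q1,q6 [-23. -23.] -> shift cm [ 44.47 -20.85   3.85] turn [ -0.06  -0.07 -45.04] norm 49.3
```

View pics/s11.png

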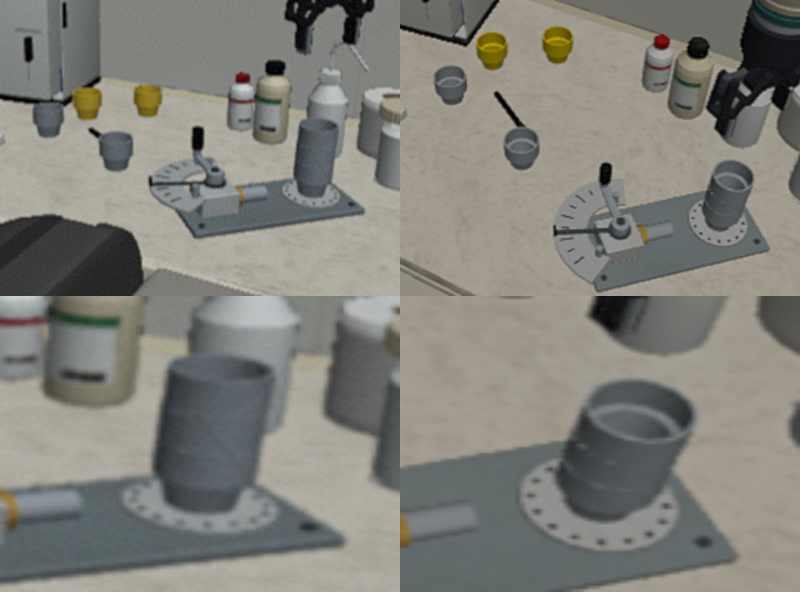

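View pics/w11.png

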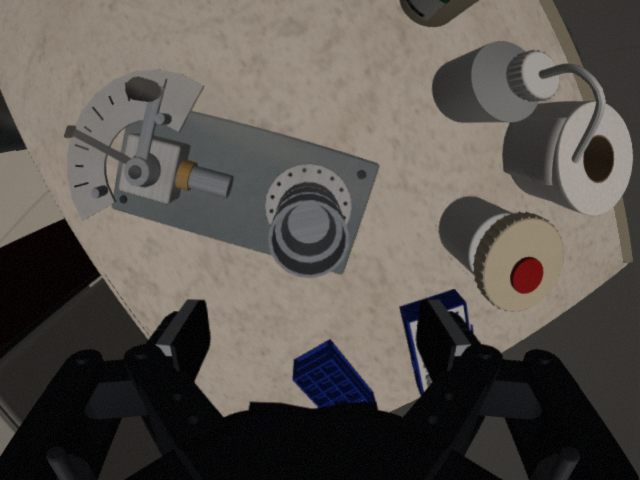

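```bash
python3 -m crank '[[4,-1.8,0,0,0,-7,8.5],[8,-3.7,0.5,0,0,-14,8.5],[12.5,-5.8,1,0,0,-22,8.5],[17,-8,2,0,0,-30,8.5],[21.5,-10,3,0,0,-38,8.5],[26,-12,3.5,0,0,-46,8.5],[30.5,-14.2,3.5,0,0,-54,8.5],[35,-16.4,3.5,0,0,-62,8.5],[39.5,-18.5,3.5,0,0,-70,8.5],[43.8,-20.5,3.5,0,0,-76,8.5],[44.4,-20.8,3.5,0,0,-80,8.5],[44.4,-20.8,3.5,0,0,-80,8.5]]';  python3 -c "
from h import *
f=robot.grab_frame('wrist');cv2.imwrite('pics/w12.png',f['image'][:,:,::-1]);np.save('w12.npy',f,allow_pickle=True)
go((0.4595,0.237,0.028),80)"
```

```text
time: 18.9
ee_pos: [0.4578, 0.2382, 0.1819]
tool_rot: [0.086, 0.996, -0.001, -0.002]
wrist_force: [-0.3, 0.4, 1.1]
gripper_width: 0.993
tcp [0.4587 0.2371 0.1822] yaw 80.0 q1,q6 [ 20. -60.] -> shift cm [-0.12  0.03 15.41] turn [-0.12 -0.16 -0.01] norm 15.4
```

View pics/w12.png

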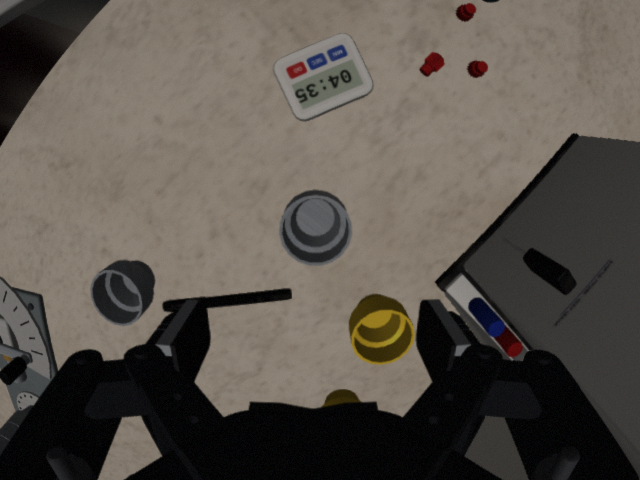

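Run:
```python
from h import *
f=np.load('w12.npy',allow_pickle=True).item()
print(circ(f,[(279,228),(351,228),(315,265),(315,192)],.052)[0].round(4))
print(plane(f,438,282,0,True),plane(f,574,136,0,True), "yel",circ(f,[(348,332),(413,332),(380,364)],.052)[0].round(4))
```

```text
[0.4563 0.2398 0.028 ]
[0.54217417 0.34792375 0.        ] [0.41493526 0.51798143 0.        ] yel [0.5591 0.2791 0.0288]
```

```bash
python3 -m crank '[[0.2,0.1,5,0,0,0,8.5],[0.2,0.1,9,0,0,0,8.5],[0.2,0.1,12.5,0,0,0,8.5],[0.2,0.1,14.5,0,0,0,8.5],[0.2,0.1,15.3,0,0,0,8.5],[0.2,0.1,15.3,0,0,0,7],[0.2,0.1,15.3,0,0,0,4],[0.2,0.1,15.3,0,0,0,3],[0.2,0.1,15.3,0,0,0,3],[0.2,0.1,15.3,0,0,0,3],[0.2,0.1,15.3,0,0,0,3]]'; python3 -m crank '[[0,0,-4,0,0,0,3],[0,0,-9,0,0,0,3],[0,0,-14,0,0,0,3],[0,0,-19,0,0,0,3],[0,0,-20,0,0,0,3],[0,0,-20,0,0,0,3]]';  python3 -c "
from h import *
f=robot.grab_frame('wrist');cv2.imwrite('pics/w13.png',f['image'][:,:,::-1]);np.save('w13.npy',f,allow_pickle=True)
go((0.668,-0.2068,0.23),0)"
```

```text
time: 20.05
ee_pos: [0.4596, 0.2386, 0.0322]
tool_rot: [0.087, 0.996, 0.001, 0.002]
wrist_force: [-0.0, -1.4, 6.3]
gripper_width: 0.654
time: 20.65
ee_pos: [0.4592, 0.2389, 0.2331]
tool_rot: [0.087, 0.996, 0.001, 0.002]
wrist_force: [-0.5, 0.4, -0.1]
gripper_width: 0.655
tcp [0.4579 0.2383 0.2308] yaw 80.0 q1,q6 [ 20. -60.] -> shift cm [-28.45 -40.17   0.08] turn [3.000e-02 0.000e+00 7.997e+01] norm 49.2
```

View pics/w13.png

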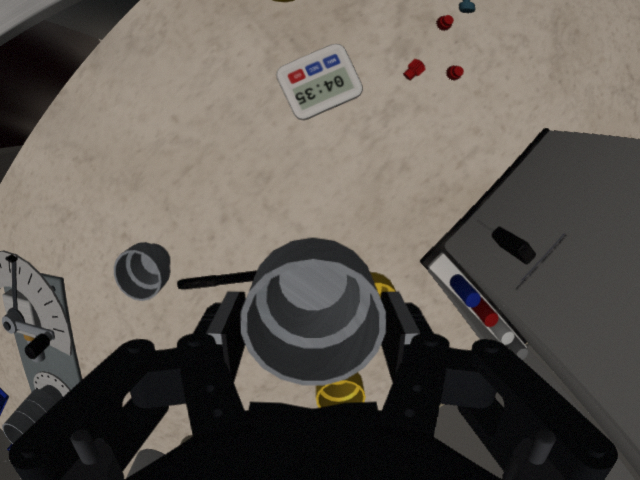

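Run:
```python
from h import *
f=np.load('w13.npy',allow_pickle=True).item()
st=robot.state()
R=Ro.from_quat(st["tool_rot"])
c=circ(f,[(242,316),(386,316),(314,381)],.2508)[0]; print(R.inv().apply(np.array([c[0],c[1],.2508])-st["ee_pos"])*1000,c[2])
```

```text
[  1.43365758   0.92505608 -19.99146079] 0.027692621473315682
```

```bash
python3 -m crank '[[-2.6,-3.7,0,0,0,7,3],[-5.2,-7.4,0,0,0,14,3],[-7.8,-11,0,0,0,22,3],[-10.4,-14.7,0,0,0,29,3],[-13,-18.4,0,0,0,36,3],[-15.6,-22,0,0,0,43,3],[-18.2,-25.7,0,0,0,50,3],[-20.8,-29.4,0,0,0,58,3],[-23.4,-33,0,0,0,65,3],[-26,-36.7,0,0,0,72,3],[-28.4,-40,0,0,0,80,3],[-28.4,-40.2,0,0,0,80,3]]'; python3 -m crank '[[0,0,0,0,0,0,3],[0,0,0,0,0,0,3]]'; python3 -c "
from h import *
f=robot.grab_frame('wrist');cv2.imwrite('pics/w14.png',f['image'][:,:,::-1]);np.save('w14.npy',f,allow_pickle=True)
go((0.668,-0.2083,0.131),0)"
```

```text
time: 21.9
ee_pos: [0.6682, -0.212, 0.2255]
tool_rot: [0.709, 0.705, -0.002, -0.002]
wrist_force: [-1.6, -0.2, -1.8]
gripper_width: 0.655
time: 22.1
ee_pos: [0.6666, -0.2056, 0.2286]
tool_rot: [0.707, 0.707, -0.0, -0.002]
wrist_force: [-0.1, -0.1, 0.4]
gripper_width: 0.654
tcp [ 0.6669 -0.2054  0.2295] yaw 0.1 q1,q6 [-23. -23.] -> shift cm [-0.31  0.14  9.85] turn [-0.15 -0.11  0.05] norm 9.9
```

View pics/w14.png

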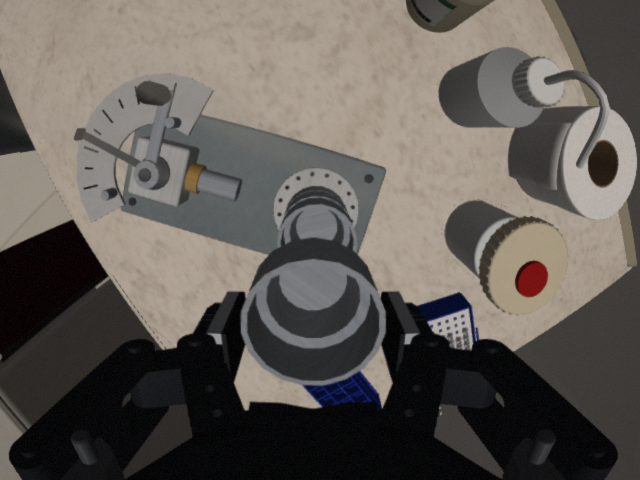

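```bash
python3 -m crank '[[-0.2,0.1,2,0,0,0,3],[-0.2,0.1,4,0,0,0,3],[-0.2,0.1,6,0,0,0,3],[-0.2,0.1,7.5,0,0,0,3],[-0.2,0.1,8.5,0,0,0,3],[-0.2,0.1,9,0,0,0,3],[-0.2,0.1,9.3,0,0,0,3],[-0.2,0.1,9.5,0,0,0,3],[-0.2,0.1,9.5,0,0,0,3]]'; python3 -c "
from h import *
go((0.668,-0.2083,0.1315),0)"
```

```text
time: 23.05
ee_pos: [0.6691, -0.209, 0.1363]
tool_rot: [0.707, 0.707, 0.0, 0.0]
wrist_force: [0.6, 0.2, -0.3]
gripper_width: 0.66
tcp [ 0.6691 -0.209   0.1363] yaw -0.0 q1,q6 [-23. -23.] -> shift cm [ 0.07 -0.11  0.48] turn [ 0.05  0.01 -0.03] norm 0.5
```

```bash
python3 -m crank '[[0.07,-0.1,0.1,0,0,0,3],[0.07,-0.1,0.2,0,0,0,3],[0.07,-0.1,0.3,0,0,0,3],[0.07,-0.1,0.45,0,0,0,3],[0.07,-0.1,0.6,0,0,0,3],[0.07,-0.1,0.6,0,0,0,3]]'; python3 -c "
from h import *
go((0.668,-0.2083,0.1315),0)"
```

```text
time: 23.65
ee_pos: [0.668, -0.2084, 0.1322]
tool_rot: [0.707, 0.707, 0.0, 0.001]
wrist_force: [-2.0, 0.7, 7.6]
gripper_width: 0.654
tcp [ 0.668  -0.2084  0.1322] yaw -0.0 q1,q6 [-23. -23.] -> shift cm [0.01 0.   0.07] turn [ 0.09  0.04 -0.04] norm 0.1
```

```bash
python3 -m crank '[[0,0,0,0,0,0,6.5],[0,0,0,0,0,0,8.5],[0,0,0,0,0,0,8.5],[0,0,-4,0,0,0,8.5],[0,0,-8,0,0,0,8.5],[0,0,-11,0,0,0,8.5],[0,0,-11,0,0,0,8.5],[0,0,-11,0,0,0,8.5]]';  python3 -c "
from h import *
f=robot.grab_frame('wrist');cv2.imwrite('pics/w15.png',f['image'][:,:,::-1]);np.save('w15.npy',f,allow_pickle=True)
f=robot.grab_frame('side');a=f['image'][:,:,::-1]
f=robot.grab_frame('scene');b=f['image'][:,:,::-1]
z=lambda i,x,y:cv2.resize(i[y:y+200,x:x+270],(400,296),interpolation=cv2.INTER_CUBIC)
cv2.imwrite('pics/s15.png',np.vstack([np.hstack([z(a,220,160),z(b,220,160)]),np.hstack([cv2.resize(a[210:310,380:480],(400,296)),cv2.resize(b[230:330,385:485],(400,296))])]))
go((0.4457,0.0343,0.18),45)"
```

```text
time: 24.45
ee_pos: [0.668, -0.2084, 0.2401]
tool_rot: [0.707, 0.707, 0.0, 0.0]
wrist_force: [-0.5, 0.6, -0.7]
gripper_width: 0.996
tcp [ 0.6669 -0.2079  0.2376] yaw -0.0 q1,q6 [-23. -23.] -> shift cm [ 24.2  -22.12   5.88] turn [ -0.16  -0.17 -45.04] norm 33.3
```

View pics/s15.png

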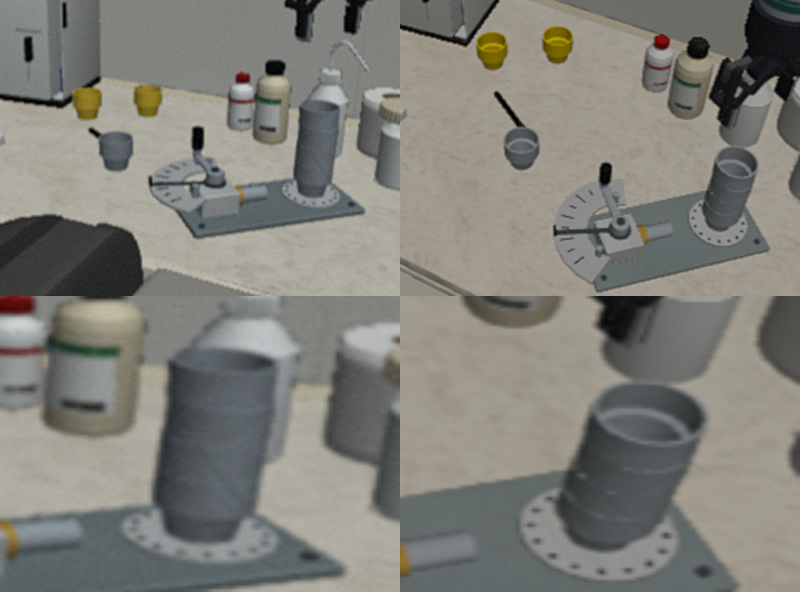

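View pics/w15.png

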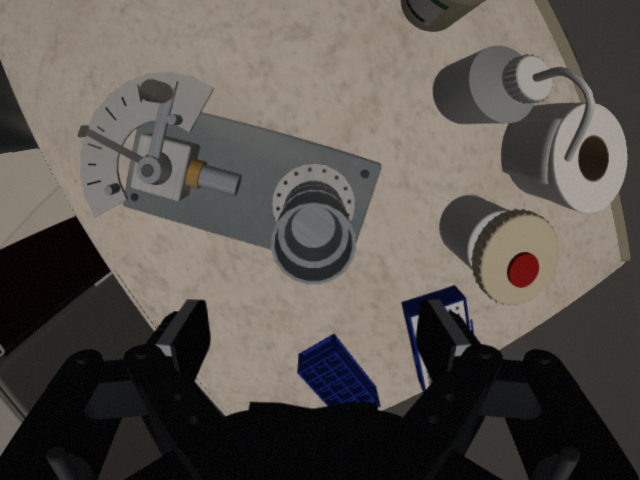

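Run:
```python
from h import *
S=robot.grab_frame("scene");D=robot.grab_frame("side")
print(proj(S,(.668,-.2068,.152)), proj(D,(.668,-.2068,.152)))
f=np.load('w15.npy',allow_pickle=True).item()
print(circ(f,[(271,242),(355,242),(314,282)],.152)[0].round(4))
X=tri([ray(S,447.5,269),ray(D,380+223/4,210+(364-296)/2.96)]);print(X)
```

```text
[447.0371148  268.36221371] [434.77000251 230.96069468]
[ 0.6674 -0.2063  0.0273]
(array([ 0.67214809, -0.20587349,  0.14642282]), [np.float64(0.000389766062224791), np.float64(0.00038976606222487103)])
```

```bash
python3 -m crank '[[3,-2.8,0,0,0,0,8.5],[6.4,-5.8,0,0,0,0,8.5],[9.8,-8.9,1,0,0,0,8.5],[13.2,-12,3,0,0,0,8.5],[16.6,-15.1,5,0,0,0,8.5],[20,-18.2,5.8,0,0,0,8.5],[23,-21,5.8,0,0,0,8.5],[24.2,-22.1,5.8,0,0,0,8.5],[24.2,-22.1,5.8,0,0,0,8.5],[24.2,-22.1,5.8,0,0,0,8.5]]';  python3 -c "
from h import *
f=robot.grab_frame('wrist');cv2.imwrite('pics/w16.png',f['image'][:,:,::-1]);np.save('w16.npy',f,allow_pickle=True)
go((0.4457,0.0343,0.028),0)"
```

```text
time: 25.7
ee_pos: [0.4485, 0.0333, 0.1821]
tool_rot: [0.707, 0.707, 0.0, 0.001]
wrist_force: [0.2, -0.3, 0.8]
gripper_width: 0.992
tcp [0.4488 0.0329 0.1821] yaw -0.1 q1,q6 [-5. -5.] -> shift cm [ 0.15 -0.34 15.41] turn [ 0.12  0.05 -0.06] norm 15.4
```

View pics/w16.png

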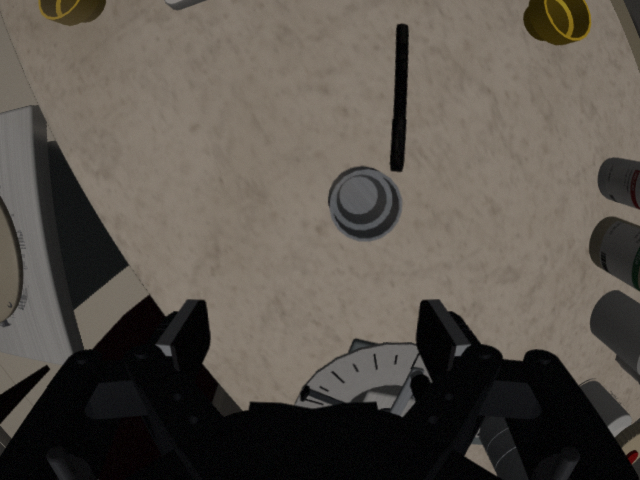

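The last cup has been knocked aside: it's at (365,203) instead of about (315,228). Measuring it again.

Run:
```python
from h import *
f=np.load('w16.npy',allow_pickle=True).item()
print(circ(f,[(328,203),(402,203),(365,240),(365,166)],.052)[0].round(4))
print("pen end",plane(f,397,172,.014,True))
S=robot.grab_frame("scene"); cv2.imwrite('pics/s16.png',cv2.resize(S['image'][160:360,220:490,::-1],None,fx=2.8,fy=2.8)); D=robot.grab_frame("side"); cv2.imwrite('pics/d16.png',cv2.resize(D['image'][160:360,220:490,::-1],None,fx=2.8,fy=2.8))
```

```text
[0.4874 0.0534 0.0283]
pen end [0.51943853 0.07409795 0.014     ]
```

View pics/s16.png

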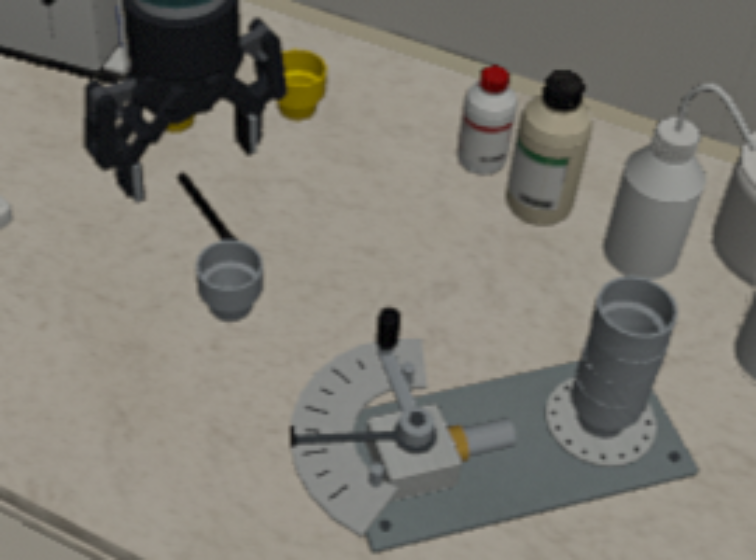

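View pics/d16.png

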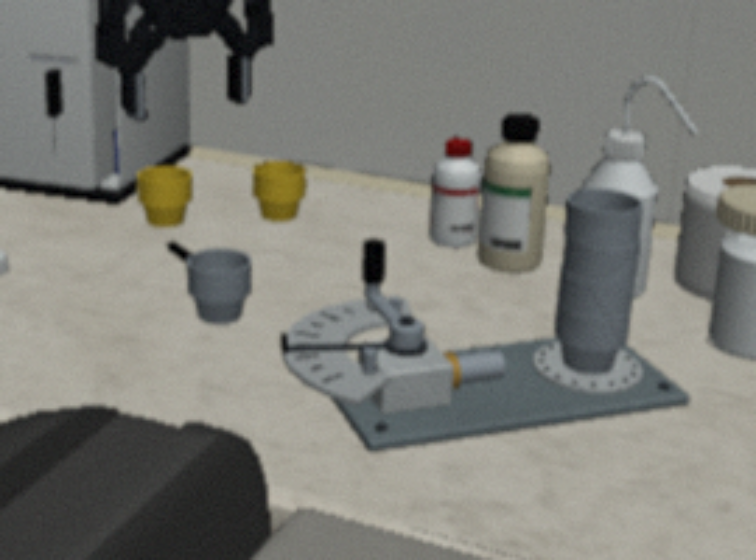

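Run:
```python
from h import *
S=robot.grab_frame("scene");D=robot.grab_frame("side")
print(tri([ray(S,220+230/2.8,160+263/2.8),ray(D,220+220/2.8,160+261/2.8)]))
go((0.4872,0.0525,0.12),-30)
```

```text
(array([0.49161997, 0.05285315, 0.04920544]), [np.float64(0.0007045759033804768), np.float64(0.0007045759033804031)])
tcp [0.4481 0.0329 0.1817] yaw -0.1 q1,q6 [-5. -5.] -> shift cm [1.96 3.9  6.17] turn [2.000e-02 1.000e-02 2.988e+01] norm 7.6
```

```bash
python3 -m crank '[[1,2,1,0,0,8,8.5],[2,3.9,2,0,0,16,8.5],[2,3.9,4,0,0,24,8.5],[2,3.9,6,0,0,30,8.5],[2,3.9,6,0,0,30,8.5],[2,3.9,6,0,0,30,8.5]]';  python3 -c "
from h import *
f=robot.grab_frame('wrist');cv2.imwrite('pics/w17.png',f['image'][:,:,::-1]);np.save('w17.npy',f,allow_pickle=True)
go((0.4872,0.0525,0.028),-30)"
```

```text
time: 26.55
ee_pos: [0.4864, 0.0534, 0.1217]
tool_rot: [0.866, 0.5, -0.0, -0.0]
wrist_force: [0.2, -0.1, -0.5]
gripper_width: 0.994
tcp [0.4869 0.0535 0.1224] yaw -30.0 q1,q6 [-2. 28.] -> shift cm [-0.07  0.07  9.44] turn [ 0.05 -0.03  0.03] norm 9.4
```

View pics/w17.png

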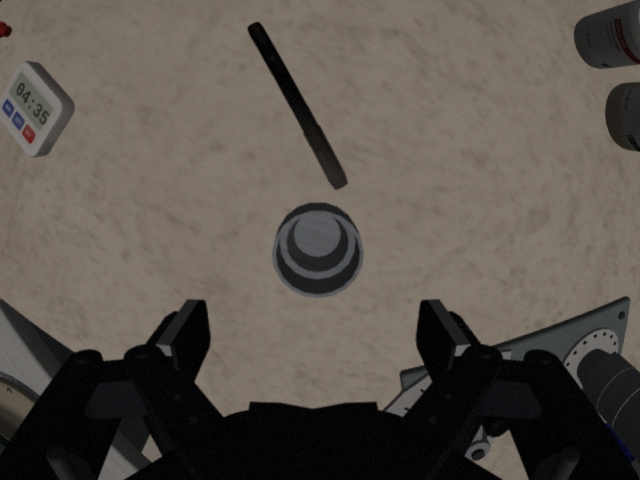

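```bash
python3 -m crank '[[0.1,0.1,4,0,0,0,8.5],[0.1,0.1,7,0,0,0,8.5],[0.1,0.1,9,0,0,0,8.5],[0.1,0.1,9.3,0,0,0,8.5],[0.1,0.1,9.3,0,0,0,7],[0.1,0.1,9.3,0,0,0,4],[0.1,0.1,9.3,0,0,0,3],[0.1,0.1,9.3,0,0,0,3],[0.1,0.1,9.3,0,0,0,3],[0.1,0.1,9.3,0,0,0,3]]'; python3 -m crank '[[0,0,-4,0,0,0,3],[0,0,-9,0,0,0,3],[0,0,-14,0,0,0,3],[0,0,-19,0,0,0,3],[0,0,-23,0,0,0,3],[0,0,-23,0,0,0,3],[0,0,-23,0,0,0,3]]';  python3 -c "
from h import *
f=robot.grab_frame('wrist');cv2.imwrite('pics/w18.png',f['image'][:,:,::-1]);np.save('w18.npy',f,allow_pickle=True)
go((0.668,-0.2068,0.26),0)"
```

```text
time: 27.6
ee_pos: [0.4893, 0.0542, 0.0307]
tool_rot: [0.866, 0.5, 0.002, 0.001]
wrist_force: [-0.3, 0.9, 6.4]
gripper_width: 0.639
time: 28.3
ee_pos: [0.4875, 0.0542, 0.2601]
tool_rot: [0.866, 0.5, 0.001, 0.001]
wrist_force: [0.1, 0.1, -1.1]
gripper_width: 0.639
tcp [0.4866 0.0542 0.2585] yaw -30.0 q1,q6 [-2. 28.] -> shift cm [-13.52  28.77  -0.16] turn [-3.000e-02  0.000e+00 -3.003e+01] norm 31.8
```

View pics/w18.png

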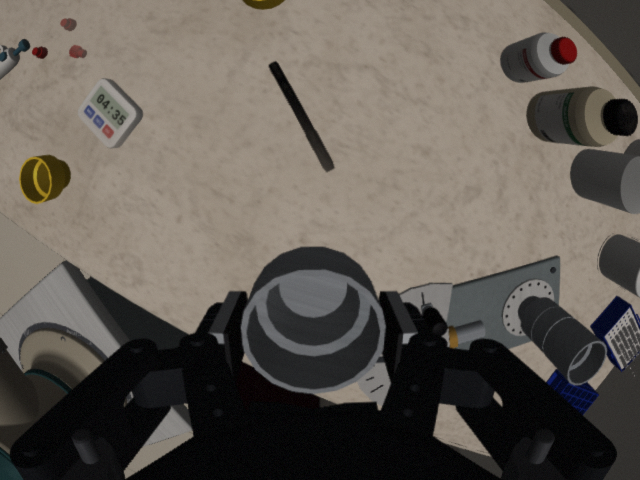

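```bash
python3 -m crank '[[-1.9,4.1,0,0,0,-4,3],[-3.8,8.2,0,0,0,-8,3],[-5.7,12.3,0,0,0,-12,3],[-7.6,16.4,0,0,0,-16,3],[-9.5,20.5,0,0,0,-21,3],[-11.4,24.6,0,0,0,-26,3],[-13.2,28,0,0,0,-30,3],[-13.5,28.8,0,0,0,-30,3],[-13.5,28.8,0,0,0,-30,3],[-13.5,28.8,0,0,0,-30,3],[-13.5,28.8,0,0,0,-30,3]]'; python3 -c "
from h import *
f=robot.grab_frame('wrist');cv2.imwrite('pics/w19.png',f['image'][:,:,::-1]);np.save('w19.npy',f,allow_pickle=True)
go((0.668,-0.2064,0.159),0)"
```

```text
time: 29.45
ee_pos: [0.6682, -0.2052, 0.2586]
tool_rot: [0.707, 0.707, -0.0, -0.001]
wrist_force: [0.3, -0.1, 0.2]
gripper_width: 0.638
tcp [ 0.6684 -0.2052  0.259 ] yaw 0.0 q1,q6 [-23. -23.] -> shift cm [-0.12 -0.03 10.  ] turn [-0.03 -0.04  0.03] norm 10.0
```

View pics/w19.png

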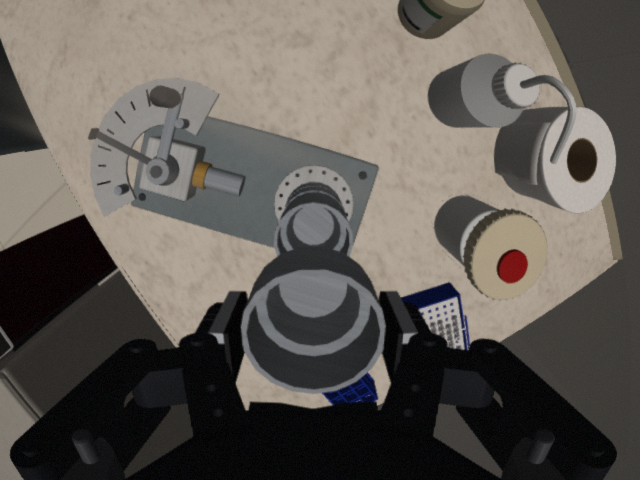

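```bash
python3 -m crank '[[-0.1,0,2,0,0,0,3],[-0.1,0,4,0,0,0,3],[-0.1,0,6,0,0,0,3],[-0.1,0,7.5,0,0,0,3],[-0.1,0,8.5,0,0,0,3],[-0.1,0,9.2,0,0,0,3],[-0.1,0,9.5,0,0,0,3],[-0.1,0,9.5,0,0,0,3]]'; python3 -c "
from h import *
go((0.668,-0.2064,0.159),0)"
```

```text
time: 30.3
ee_pos: [0.6692, -0.2077, 0.164]
tool_rot: [0.707, 0.707, 0.0, 0.0]
wrist_force: [0.5, -0.2, -1.2]
gripper_width: 0.64
tcp [ 0.6692 -0.2077  0.164 ] yaw -0.0 q1,q6 [-23. -23.] -> shift cm [ 0.13 -0.12  0.5 ] turn [ 0.02  0.   -0.03] norm 0.5
```

```bash
python3 -m crank '[[0.1,-0.1,0.1,0,0,0,3],[0.1,-0.1,0.2,0,0,0,3],[0.1,-0.1,0.35,0,0,0,3],[0.1,-0.1,0.5,0,0,0,3],[0.1,-0.1,0.6,0,0,0,3],[0.1,-0.1,0.65,0,0,0,3],[0.1,-0.1,0.65,0,0,0,3]]'; python3 -c "
from h import *
go((0.668,-0.2064,0.159),0)"
```

```text
time: 31.0
ee_pos: [0.6683, -0.2069, 0.1588]
tool_rot: [0.707, 0.707, 0.0, 0.001]
wrist_force: [-1.3, 0.9, 5.7]
gripper_width: 0.638
tcp [ 0.6683 -0.2069  0.1588] yaw -0.0 q1,q6 [-23. -23.] -> shift cm [ 0.05 -0.03 -0.02] turn [ 0.07  0.03 -0.04] norm 0.1
```

Contact is at the height expected for full seating (0.159). I'll release the cup, lift clear and check.

```bash
python3 -m crank '[[0,0,0,0,0,0,6.5],[0,0,0,0,0,0,8.5],[0,0,0,0,0,0,8.5],[0,0,-4,0,0,0,8.5],[0,0,-8,0,0,0,8.5],[0,0,-12,0,0,0,8.5],[0,0,-12,0,0,0,8.5],[0,0,-12,0,0,0,8.5]]';  python3 -c "
from h import *
f=robot.grab_frame('wrist');cv2.imwrite('pics/w20.png',f['image'][:,:,::-1]);np.save('w20.npy',f,allow_pickle=True)
D=robot.grab_frame('side');a=D['image'][:,:,::-1]
S=robot.grab_frame('scene');b=S['image'][:,:,::-1]
cv2.imwrite('pics/s20.png',b);cv2.imwrite('pics/s20c.png',np.hstack([cv2.resize(a[180:310,370:470],(400,520),interpolation=cv2.INTER_CUBIC),cv2.resize(b[200:330,395:495],(400,520),interpolation=cv2.INTER_CUBIC)]))
for k in range(5): print(k,[proj(g,(.668,-.2068,.068+.028*k)).round(1) for g in (D,S)])
go((0.54,-0.096,0.2),-16)"
```

```text
time: 31.8
ee_pos: [0.6685, -0.207, 0.2784]
tool_rot: [0.707, 0.707, 0.0, 0.001]
wrist_force: [-0.9, 0.4, -0.6]
gripper_width: 0.993
0 [array([430.9, 267.7]), array([438.7, 294.2])]
1 [array([432.2, 255.7]), array([441.4, 286. ])]
2 [array([433.5, 243.4]), array([444.1, 277.4])]
3 [array([434.8, 231. ]), array([447. , 268.4])]
4 [array([436.1, 218.2]), array([450.1, 259. ])]
tcp [ 0.6673 -0.2066  0.2752] yaw -0.0 q1,q6 [-23. -23.] -> shift cm [ 11.04 -12.71   7.58] turn [-0.21 -0.06 15.96] norm 18.5
```

View pics/s20.png

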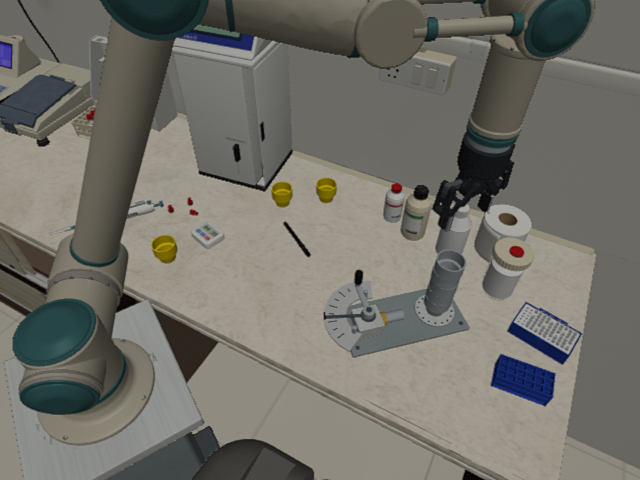

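View pics/s20c.png

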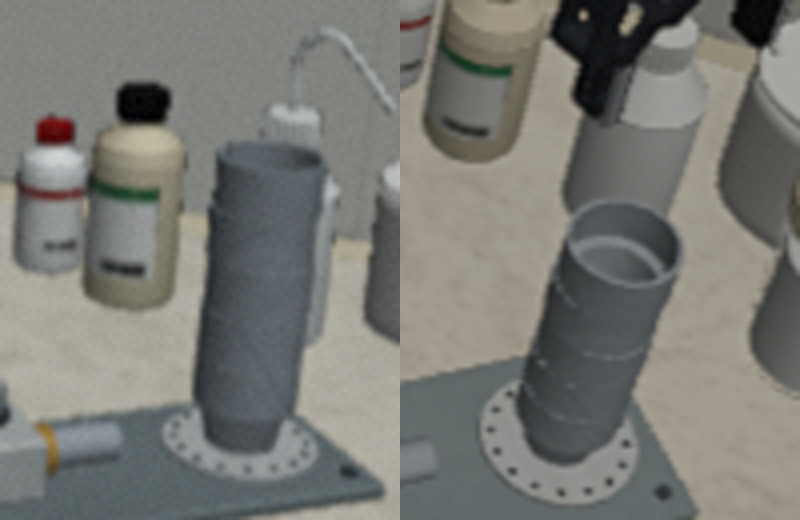

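View pics/w20.png

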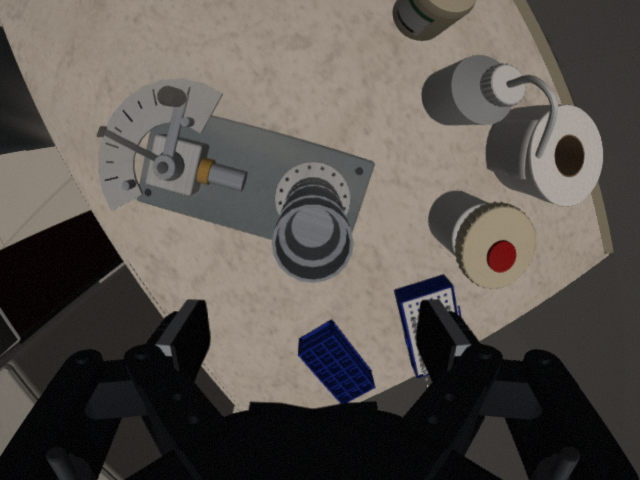

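```bash
python3 -m crank '[[3,-3.4,0,0,0,4,8.5],[6,-7,0,0,0,8,8.5],[9,-10.4,2,0,0,12,6],[11.1,-12.7,5,0,0,16.8,4.5],[11.1,-12.7,8,0,0,16.8,4.5],[11.1,-12.7,12,0,0,16.8,4.5],[11.1,-12.7,15,0,0,16.8,4.5],[11.1,-12.7,15,0,0,16.8,4.5],[11.1,-12.7,15,0,0,16.8,4.5]]';  python3 -c "
from h import *
f=robot.grab_frame('wrist');cv2.imwrite('pics/w21.png',f['image'][:,:,::-1]);np.save('w21.npy',f,allow_pickle=True)
go((0.5397,-0.0954,0.081),-17)"
```

```text
time: 32.85
ee_pos: [0.5407, -0.0956, 0.1266]
tool_rot: [0.803, 0.596, -0.001, -0.001]
wrist_force: [-0.1, 0.0, 0.1]
gripper_width: 0.529
tcp [ 0.5419 -0.096   0.1279] yaw -16.8 q1,q6 [-17.  -0.] -> shift cm [-0.01 -0.23  4.69] turn [ 0.05 -0.01  0.16] norm 4.7
```

View pics/w21.png

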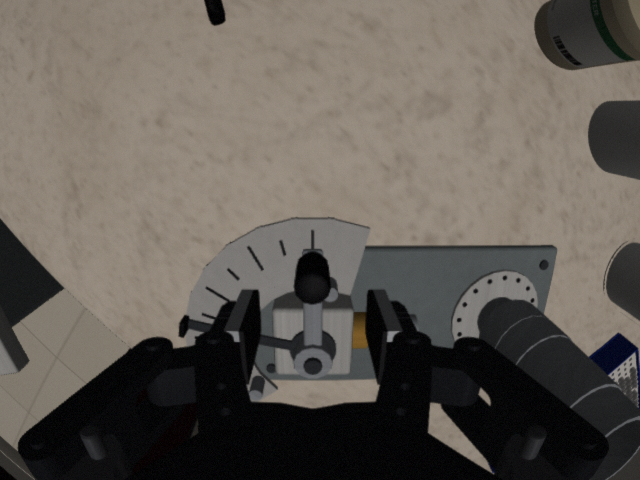

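```bash
python3 -m crank '[[0,-0.2,2.5,0,0,0,4.5],[0,-0.2,4,0,0,0,4.5],[0,-0.2,4.7,0,0,0,4.5],[0,-0.2,4.7,0,0,0,3],[0,-0.2,4.7,0,0,0,0],[0,-0.2,4.7,0,0,0,0],[0,-0.2,4.7,0,0,0,0],[0,-0.2,4.7,0,0,0,0],[0,-0.2,4.7,0,0,0,0],[0,-0.2,4.7,0,0,0,0]]'
```

```text
time: 33.9
ee_pos: [0.5403, -0.0955, 0.0817]
tool_rot: [0.803, 0.596, 0.001, 0.001]
wrist_force: [-0.5, 1.0, 6.8]
gripper_width: 0.189
```

```bash
python3 -m crank '[[-0.05,-0.85,0,0,0,-7,0],[-0.21,-1.69,0,0,0,-14,0],[-0.46,-2.51,0,0,0,-21,0],[-0.82,-3.29,0,0,0,-28,0],[-1.27,-4.02,0,0,0,-35,0],[-1.8,-4.68,0,0,0,-42,0],[-2.41,-5.28,0,0,0,-49,0],[-3.09,-5.8,0,0,0,-56,0],[-3.82,-6.24,0,0,0,-63,0],[-4.61,-6.58,0,0,0,-70,0],[-5.07,-6.73,0,0,0,-74,0],[-5.07,-6.73,0,0,0,-74,0]]'; python3 -m crank '[[0,0,0,0,0,0,0]]';  python3 -c "
from h import *
f=robot.grab_frame('wrist');cv2.imwrite('pics/w22.png',f['image'][:,:,::-1]);np.save('w22.npy',f,allow_pickle=True)
p=robot.state()['ee_pos'];d=p[:2]-[.5195,-.1622];print(np.hypot(*d),np.degrees(np.arctan2(d[1],d[0])));go(p)"
```

```text
time: 35.1
ee_pos: [0.4611, -0.125, 0.0816]
tool_rot: [0.282, 0.959, -0.0, 0.002]
wrist_force: [-1.4, 0.0, 6.3]
gripper_width: 0.188
time: 35.2
ee_pos: [0.4611, -0.1249, 0.0816]
tool_rot: [0.283, 0.959, -0.0, 0.001]
wrist_force: [-0.6, -0.4, 7.0]
gripper_width: 0.186
0.06924969403735386 147.43482398064225
tcp [ 0.4611 -0.1249  0.0816] yaw 57.2 q1,q6 [-23. -81.] -> shift cm [0. 0. 0.] turn [ 0.01  0.17 -0.  ] norm 0.0
```

View pics/w22.png

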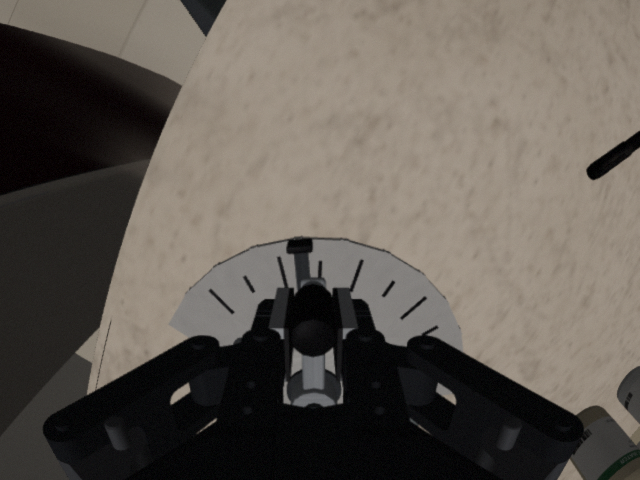

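```bash
python3 -m crank '[[0,-0.2,0,0,0,-1.7,0],[-0.01,-0.4,0,0,0,-3.4,0],[-0.01,-0.4,0,0,0,-3.4,0],[-0.01,-0.4,0,0,0,-3.4,0]]';  python3 -c "
from h import *
f=robot.grab_frame('wrist');cv2.imwrite('pics/w23.png',cv2.resize(f['image'][220:420,220:420,::-1],(600,600),interpolation=cv2.INTER_CUBIC));np.save('w23.npy',f,allow_pickle=True)
p=robot.state()['ee_pos'];d=p[:2]-[.5195,-.1622];print(np.hypot(*d),np.degrees(np.arctan2(d[1],d[0])));go(p)"
```

```text
time: 35.65
ee_pos: [0.4591, -0.1282, 0.0816]
tool_rot: [0.254, 0.967, -0.0, 0.002]
wrist_force: [-1.3, -0.4, 8.0]
gripper_width: 0.192
0.06927376380929916 150.56954855495135
tcp [ 0.4592 -0.1282  0.0816] yaw 60.6 q1,q6 [-24. -85.] -> shift cm [0. 0. 0.] turn [ 0.02  0.18 -0.  ] norm 0.0
```

View pics/w23.png

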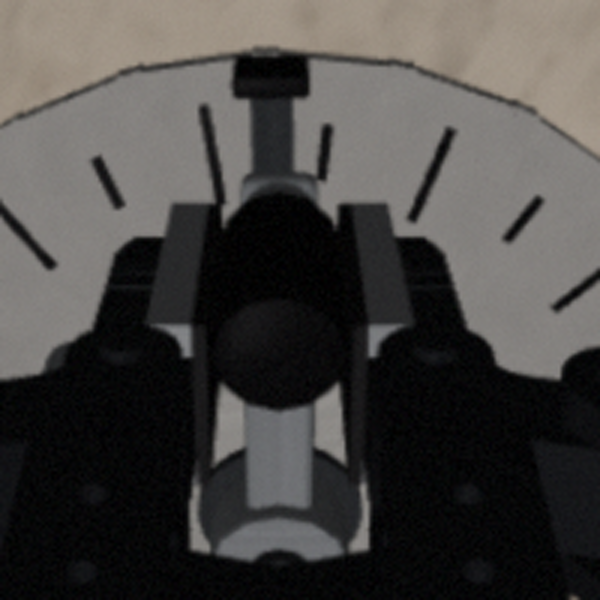

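Run:
```python
from h import *
f=np.load('w23.npy',allow_pickle=True).item()
h=np.array([.5195,-.1622])
for n,x,y,z in (("flag",271,63,.063),("pointer",273,140,.056),("lever end",280,178,.066),("knob top",279,345,.108),("arm near hub",279,460,.066),("hub",280,525,.072),("tick1.25",326,152,.05),("tick1.5",212,152,.05)):
    p=plane(f,220+x/3,220+y/3,z,True)[:2]; d=p-h; print(n,p.round(4),np.hypot(*d).round(4),np.degrees(np.arctan2(d[1],d[0])).round(2))
```

```text
flag [ 0.4369 -0.1174] 0.094 151.53
pointer [ 0.4501 -0.1245] 0.079 151.53
lever end [ 0.4527 -0.1248] 0.0765 150.73
knob top [ 0.4565 -0.1271] 0.0721 150.91
arm near hub [ 0.4992 -0.1512] 0.0231 151.41
hub [ 0.508  -0.1559] 0.0131 151.31
tick1.25 [ 0.4582 -0.119 ] 0.075 144.83
tick1.5 [ 0.4489 -0.1356] 0.0755 159.36
```

```bash
python3 -m crank '[[0,0,0,0,0,0,2.5],[0,0,0,0,0,0,4.5],[0,0,0,0,0,0,4.5],[-1,0,-4,0,0,0,6],[-3.5,0,-8,0,0,0,8.5],[-7,0,-11,0,0,0,8.5],[-7,0,-11,0,0,0,8.5],[-7,0,-11,0,0,0,8.5]]';  python3 -c "
from h import *
f=robot.grab_frame('wrist');cv2.imwrite('pics/w24.png',f['image'][:,:,::-1]);np.save('w24.npy',f,allow_pickle=True)
go((.52,-.16,.2))"
```

```text
time: 36.5
ee_pos: [0.5194, -0.1623, 0.1904]
tool_rot: [0.254, 0.967, 0.0, 0.0]
wrist_force: [0.1, -0.2, -1.0]
gripper_width: 0.998
tcp [ 0.518  -0.1615  0.1893] yaw 60.6 q1,q6 [-25. -85.] -> shift cm [-0.09  0.23 -1.07] turn [-0.   -0.16 -0.  ] norm 1.1
```

View pics/w24.png

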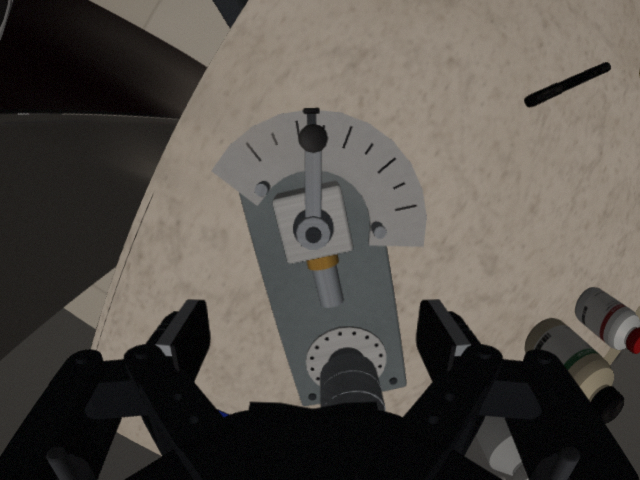

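```bash
python3 -c "
import cv2
i=cv2.imread('pics/w24.png')
cv2.imwrite('pics/w24c.png',cv2.resize(i[95:255,275:355],None,fx=7,fy=3.7,interpolation=cv2.INTER_CUBIC))
cv2.imwrite('pics/w24d.png',cv2.resize(i[98:158,265:365],None,fx=8,fy=8,interpolation=cv2.INTER_CUBIC))"
```

```text
(no output)
```

View pics/w24c.png

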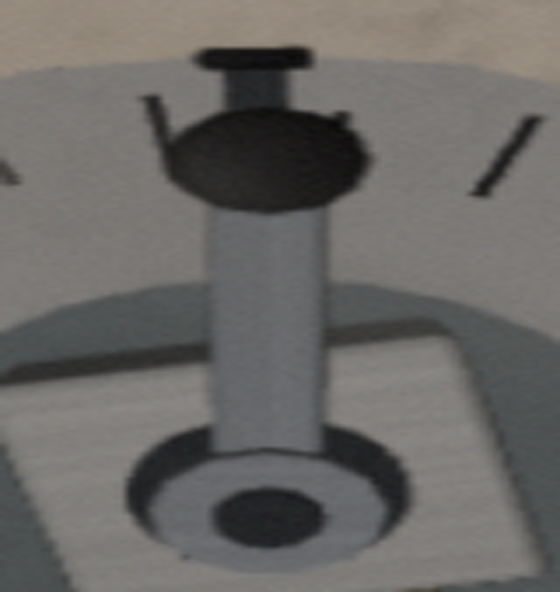

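View pics/w24d.png

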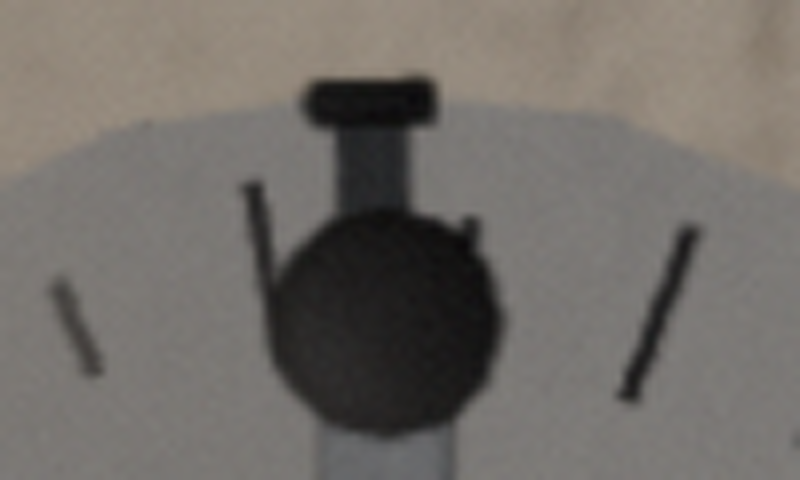

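Run:
```python
from h import *
f=np.load('w24.npy',allow_pickle=True).item()
C=lambda x,y:(275+x/7,95+y/3.7)
h=plane(f,*C(269,517),.072,True)[:2];print(h)
A=lambda d:np.degrees(np.arctan2(d[1],d[0])).round(2)
for n,x,y,z in (("flag",253.5,58,.063),("pointer",257,95,.056),("knob",268,160,.108),("arm",268,225,.066),("arm2",268,430,.066)):
    p=plane(f,*C(x,y),z,True)[:2];d=p-h;print(n,np.hypot(*d).round(4),A(d))
a=plane(f,*C(267,225),.066,True)[:2]-plane(f,*C(268.5,430),.066,True)[:2];print("arm dir",A(a))
```

```text
[ 0.51939572 -0.16216663]
flag 0.0894 151.59
pointer 0.0824 151.44
knob 0.0698 150.74
arm 0.0567 150.68
arm2 0.0162 150.92
arm dir 150.81
```

```bash
python3 -c "
from h import *
go((.4585,-.1281,.13),60.8);go((.4585,-.1281,.081),60.8)"
```

```text
tcp [ 0.518  -0.1615  0.1893] yaw 60.6 q1,q6 [-25. -85.] -> shift cm [ 6.81 -0.01  5.95] turn [-0.   -0.16 -0.25] norm 9.0
tcp [ 0.518  -0.1615  0.1893] yaw 60.6 q1,q6 [-25. -85.] -> shift cm [ 6.800e+00 -1.000e-02  1.085e+01] turn [-0.   -0.16 -0.25] norm 12.8
```

```bash
python3 -m crank '[[3,0,1,0,0,0,4.5],[6,0,3,0,0,0,4.5],[6.8,0,5,0,0,0,4.5],[6.8,0,7,0,0,0,4.5],[6.8,0,9,0,0,0,4.5],[6.8,0,10.5,0,0,0,4.5],[6.8,0,10.8,0,0,0,3],[6.8,0,10.8,0,0,0,0],[6.8,0,10.8,0,0,0,0],[6.8,0,10.8,0,0,0,0],[6.8,0,10.8,0,0,0,0],[6.8,0,10.8,0,0,0,0]]'; python3 -m crank '[[0,0,0,0,0,0,0],[0,0,0,0,0,0,0]]'; python3 -c "
from h import *
robot.grab_frame('wrist')
p=robot.state()['ee_pos'];d=p[:2]-[.5194,-.1622];print(np.hypot(*d),np.degrees(np.arctan2(d[1],d[0])));go(p)"
```

```text
time: 37.75
ee_pos: [0.458, -0.1277, 0.0815]
tool_rot: [0.254, 0.967, 0.0, -0.002]
wrist_force: [-2.7, 2.8, -11.0]
gripper_width: 0.192
time: 37.95
ee_pos: [0.4581, -0.1277, 0.0815]
tool_rot: [0.254, 0.967, 0.0, -0.002]
wrist_force: [-4.0, 3.3, -13.6]
gripper_width: 0.193
0.07037824507082517 150.6284338138849
tcp [ 0.4581 -0.1277  0.0815] yaw 60.6 q1,q6 [-24. -85.] -> shift cm [0. 0. 0.] turn [-0.01 -0.24 -0.  ] norm 0.0
```

```bash
python3 -m crank '[[0,-0.05,0,0,0,-0.4,0],[0,-0.1,0,0,0,-0.8,0],[0,-0.1,0,0,0,-0.8,0],[0,-0.1,0,0,0,-0.8,0]]'; python3 -c "
from h import *
p=robot.state()['ee_pos'];d=p[:2]-[.5194,-.1622];print(np.hypot(*d),np.degrees(np.arctan2(d[1],d[0])));go(p)"
```

```text
time: 38.4
ee_pos: [0.4577, -0.1285, 0.0815]
tool_rot: [0.247, 0.969, 0.001, -0.002]
wrist_force: [-4.9, 4.3, -13.3]
gripper_width: 0.189
0.07036234204733385 151.33959176059375
tcp [ 0.4577 -0.1285  0.0815] yaw 61.3 q1,q6 [-24. -85.] -> shift cm [0. 0. 0.] turn [ 0.01 -0.24  0.  ] norm 0.0
```

+0.7°. Releasing and viewing from the same spot.

```bash
python3 -m crank '[[0,0,0,0,0,0,2.5],[0,0,0,0,0,0,4.5],[0,0,0,0,0,0,4.5],[-1,0,-4,0,0,0,6],[-3.5,0,-8,0,0,0,8.5],[-7,0,-11,0,0,0,8.5],[-7,0,-11,0,0,0,8.5],[-7,0,-11,0,0,0,8.5]]';  python3 -c "
from h import *
f=robot.grab_frame('wrist');i=f['image'][:,:,::-1];np.save('w25.npy',f,allow_pickle=True)
cv2.imwrite('pics/w25.png',i);cv2.imwrite('pics/w25c.png',cv2.resize(i[90:250,275:355],None,fx=7,fy=3.7,interpolation=cv2.INTER_CUBIC))
s=robot.grab_frame('scene');cv2.imwrite('pics/s25.png',s['image'][:,:,::-1])"
```

```text
time: 39.2
ee_pos: [0.5222, -0.1639, 0.1938]
tool_rot: [0.247, 0.969, -0.0, 0.002]
wrist_force: [-0.4, 0.1, -0.6]
gripper_width: 0.994
```

View pics/w25c.png

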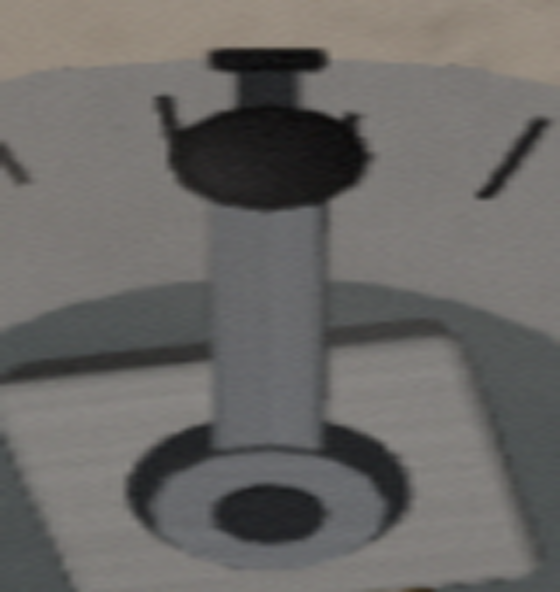

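View pics/s25.png

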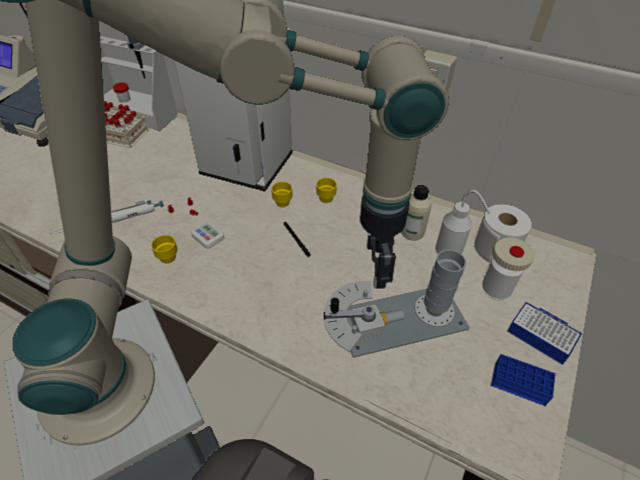

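Run:
```python
from h import *
f=np.load('w25.npy',allow_pickle=True).item()
C=lambda x,y:(275+x/7,90+y/3.7)
h=plane(f,*C(269,515),.072,True)[:2];print(h)
A=lambda d:np.degrees(np.arctan2(d[1],d[0])).round(2)
for n,x,y,z in (("flag",268,58,.063),("pointer",269,92,.056),("knob",269,157,.108),("arm",268.5,225,.066)):
    p=plane(f,*C(x,y),z,True)[:2];d=p-h;print(n,np.hypot(*d).round(4),A(d))
```

```text
[ 0.51971964 -0.16239139]
flag 0.0899 151.44
pointer 0.0835 151.36
knob 0.0702 151.47
arm 0.0569 151.42
```

```bash
python3 -m crank '[[0,0,-4,0,0,0,8.5],[0,0,-8,0,0,0,8.5],[0,0,-12,0,0,0,8.5],[0,0,-12,0,0,0,8.5],[0,0,-12,0,0,0,8.5],[0,0,-12,0,0,0,8.5]]';  python3 -c "
from h import *
f=robot.grab_frame('wrist');cv2.imwrite('pics/w26.png',f['image'][:,:,::-1])
s=robot.grab_frame('side');cv2.imwrite('pics/s26.png',s['image'][:,:,::-1])"
```

```text
time: 39.9
ee_pos: [0.5194, -0.1623, 0.3102]
tool_rot: [0.247, 0.969, 0.0, -0.002]
wrist_force: [0.1, -0.2, 0.3]
gripper_width: 0.996
```

View pics/s26.png

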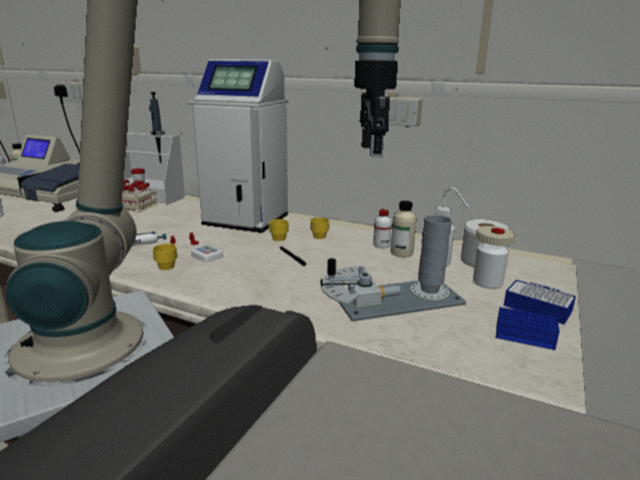

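View pics/w26.png

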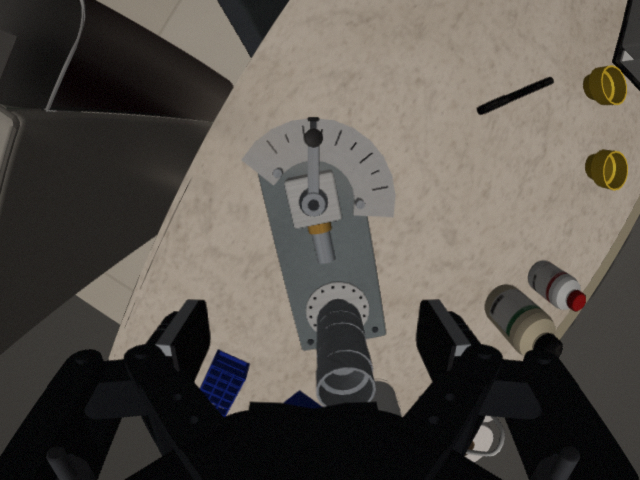

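The stack is upright, the lever lies along the pointer, both reagent bottles are standing, and no grey cups are left on the worktop. Handing in.

```bash
python3 -c "
from station import robot
print(robot.finish_job())"
```

```text
the job is handed in; nothing more can be done
None
```

The job is done and handed in at about 40 s of robot time; `finish_job` gives no verdict. I turned the lever to idle against its stop, then nested the four loose steel cups on the bolted cup. The last cup had been knocked about 4.5 cm aside, so I found it again before grasping it. After that I turned the lever to the set-pointer.

**What the last checks showed:**
- **Lever:** the knob and arm measure 151.4–151.5° in the world frame and the pointer 151.4°, so they agree to about 0.1°. My first setting was about 0.75° short, so I took hold of the knob again and corrected it.
- **Pointer:** my readings ranged from 150.5° to 151.6° depending on the view. I put that down to measurement spread, not movement.
- **Stack:** each cup met firm contact within about 1 mm of the height for full seating. The top rim in both fixed views was within about 3 px of where a full, straight stack should be.
- **Rim heights:** two-view measurements of the rims on the stand came out about 5 mm low. I took this as picture-reading bias, because the contact heights agreed.
- **Surroundings:** both reagent bottles are standing, the yellow cups were not touched, and no steel cup is left on the worktop.

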